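# Load and lock the capacitor test rig

### The arm

A 6-joint arm with a two-finger parallel gripper is mounted at the origin on the work surface. World frame = base frame: x ahead of the robot, y to its left, z up, the work surface at z = 0. Lengths are in m, angles in rad, forces in N, time in s.
With the tool pointing down it reaches from about 0.375 to 0.9 m from the base axis. Payload 3.1 kg.
Tool frame: the origin (TCP) lies between the finger pads; the fingertips stand 19 mm ahead of it and the grasp point (between the pads) is the TCP; z points along the fingers, y is the line along which they close (so a half turn about z gives the same grasp; the last joint's range is limited). The gripper opens to 87 mm and grips with 3 to 60 N. Pads are 19 mm wide; open, the fingers measure 117 mm over their backs; the gripper's body (75 mm by 190 mm) begins 51 mm behind the grasp point.
Start: joints at [-1.417, 0.527, 1.433, -0, 1.181, -0.178], TCP at [0.204, -0.591, 0.242] pointing down, gripper open.
Joint ranges: [-3.08, 3.08], [-0.75, 2.2], [0.22, 2.44], [-1.43, 4.57], [0, 2.65], [-2.85, 2.85]. Speed limits (rad/s): [2.79, 2.79, 3.14, 3.14, 3.14, 3.14].

### API

Orientations are given as a unit quaternion [x, y, z, w].
In Python, from rig import telemetry, viewer, hand_in gives the robot as it stands. The module is installed in compiled form; this text tells all that it offers.
- The arm moves only by the shell command python3 -m creep 'ROWS' [FORCE]. ROWS is JSON, a list of rows, each an object with "translation": the shift along the tool's x, y, z in mm, a list of three; "roll": the turn about the tool's z in degrees; "gripper": the finger opening in mm, from 0 to 87. In form: [{"translation": [tx, ty, tz], "roll": roll, "gripper": gripper}, ...]. A call has 1 to 5 rows; each row is the pose to reach, as a shift and turn from the pose commanded when the call began, along the tool's axes at that moment; what a row does not reach only later rows make up. A row lasts 1/12 s, in which the tool goes at most 41.7 mm and 7.16 degrees, less where a joint would pass 70% of its speed; a pose out of reach is approached as far as the arm can. A call with a gripper value outside its range is refused whole. The fingers move at their own pace and stop on an object; FORCE is the grip in N (left out, the last holds). Time passes only in rows, so rows that repeat a pose let the fingers close. It gives the time, the measured TCP pose, the force, the opening and the grip force at its end, in the units of the state.
- telemetry.get_obs(): the state, without advancing time (a new reading comes with each control period).
- viewer.camera(name): name is "scene" or "top" or "wrist"; returns the picture (420x560x3 uint8, blue, green, red); there is no depth.
- viewer.camera_info(name): a dict with "intrinsics" (3x3 intrinsics, pixels), "k1" (the pictures are not rectified: a ray, as slopes to the right and down, at radius r is drawn at 1 + k1 r^2 times it, then the intrinsics apply), "rvec" (rotation vector, rad) and "tvec" (3), from world to camera coordinates, as OpenCV has them; the wrist camera has in their place "hand_eye" (4x4, takes a point from camera to tool coordinates, whose origin is the TCP and whose axes are the flange's). Camera axes: x right, y down, z forward; pixel columns grow to the right and rows downward; lengths in m; the calibration is good to about 2 mm. A picture is of the moment at which its call begins: read the wrist's pose just before it. camera_info takes no time and is no camera call.
- hand_in(): hands the job in; it is judged then, once.
Trained networks look in the newest picture that a camera, given by its name, has taken for a name from the list of things; names that differ only in an ending like _2 or _b are one class to them, and where a whole thing is asked for, a point or a joint stands for the part that bears it (a point fixed in the world has none). Each returns a list of dicts, best first, with "p" (0 to 1); they miss things now and then, are a little off and sometimes report something else, mostly with a low value. They report only what shows in the picture. A call takes as long as a camera call.
- viewer.recognise(camera, thing): "bbox" ([left, top, width, height] in pixels, round what is visible of it).
The state is a dict: "time": time; "q": joint angles; "joint_velocities": joint speeds; "joint_torque": joint torques, N m; "position": TCP position; "tool_rot": TCP orientation; "ft_force": force on the tool from outside, world axes, zero at the start; "moment": the same for the moment, N m; "grip_width": finger opening in m; "grip_force": force on a finger pad.
Only numpy, scipy, OpenCV 4.12 (cv2) and the standard library are available. Lean on these libraries where they do the work, as an engineer would, in place of code of your own. Each camera call takes 0.05 s, during which the arm holds its last target. There are 200 camera calls.

### The job

Press the red stop button until it latches in, then stand every blue capacitor from the bench upright in a bore of the test rig (any bore, one each), swing the retaining bar shut over them to its stop, and push the red-headed pin down through fork and lug until its flange sits on the fork. Keep the stop button in until the pin is home; only then twist its mushroom clockwise, as far as it takes to come fully out again. Leave the other things on the bench where they are.

Things in the scene. Friction and masses are not known exactly. Their poses are not given: they have to be found in the camera images.
- rig: Capacitor test rig, fixed to the bench: grey block 70 x 186 mm, 30 mm high, with four round blind bores in a row along its y axis; aluminium hinge post at its +y end, blue fork at its -y end. Origin: underside, centre of the row; z up.
- bore0 (a point): Centre of the mouth of bore 0 in the rig (30 mm above the bench). Bore 36.5 mm in diameter, 24 mm deep, its mouth chamfered by 2 mm; bores 44 mm apart; bore 0 is nearest the hinge.
- bore1 (a point): Centre of the mouth of bore 1 in the rig (30 mm above the bench). Bore 36.5 mm in diameter, 24 mm deep, its mouth chamfered by 2 mm; bores 44 mm apart; bore 0 is nearest the hinge.
- bore2 (a point): Centre of the mouth of bore 2 in the rig (30 mm above the bench). Bore 36.5 mm in diameter, 24 mm deep, its mouth chamfered by 2 mm; bores 44 mm apart; bore 0 is nearest the hinge.
- bore3 (a point): Centre of the mouth of bore 3 in the rig (30 mm above the bench). Bore 36.5 mm in diameter, 24 mm deep, its mouth chamfered by 2 mm; bores 44 mm apart; bore 0 is nearest the hinge.
- bar (a joint): Swing angle (rad) of the steel retaining bar about the upright hinge: 0 = shut against its stop, straight over the row of bores with its end lug inside the fork, holes in line; grows as the bar swings out to the rig's +x side (counter-clockwise from above), at most 1.9. It stays where it is left (small friction).
- bar_hinge (a point): On the vertical hinge axis of the bar, 64 mm above the bench.
- bar_handle (a point): On the bar's upright black handle, 14 mm diameter, round, 32 mm tall (68 to 100 mm above the bench), 134 mm from the hinge axis; the point is on its axis, 14 mm under its top. The bar itself is 18 mm wide, from 56 to 68 mm above the bench.
- fork (a point): Centre of the hole in the top face of the blue fork, 79 mm above the bench. Two 34 mm square plates, 8 mm thick (49 to 57 and 71 to 79 mm above the bench) with upright 13 mm holes, joined on the rig's -x side; the lug (24 mm square, 8 mm thick, hole 13 mm) at the end of the bar, 224 mm from the hinge axis, goes between them.
- pin: Locking pin: steel shank 10 mm diameter, 38 mm long, with a red head: flange 26 mm diameter, 6 mm thick, and on it a round grip 16 mm diameter, 25 mm tall. Origin at the centre of the shank's tip, z along the pin towards the head. At first it stands head up, tip 7 mm above the bench, in the upright 13 mm hole of a fixed black parking block 46 x 46 mm, 45 mm high.
- pin_seat (a point): Centre of the underside of the pin's flange, 38 mm above the tip.
- stop_twist (a joint): Twist of the red mushroom (rad), 0 as found, grows clockwise from above, at most 1.3; the twist screws the mushroom up by 5 mm per rad: about 1.2 brings a pressed one fully out again. It stays where it is left.
- stop_top (a point): Centre of the top face of the red mushroom (40 mm diameter, 20 mm thick, round); 84 mm above the bench when out, 78 mm when pressed fully in. About 3 N moves it; it stays in until it is twisted out. It sits on a fixed yellow box 70 x 70 x 50 mm with a black collar up to 54 mm.
- cap_a: Blue can capacitor with a black, heavy base, round, 34 mm diameter, 48 mm tall, about 70 g, standing on a 2 mm cardboard sheet. Origin: centre of its underside, z up. May be absent.
- cap_b: Blue can capacitor with a black, heavy base, round, 34 mm diameter, 48 mm tall, about 70 g, standing on a 2 mm cardboard sheet. Origin: centre of its underside, z up. May be absent.
- cap_c: Blue can capacitor with a black, heavy base, round, 34 mm diameter, 48 mm tall, about 70 g, standing on a 2 mm cardboard sheet. Origin: centre of its underside, z up. May be absent.
- cap_d: Blue can capacitor with a black, heavy base, round, 34 mm diameter, 48 mm tall, about 70 g, standing on a 2 mm cardboard sheet. Origin: centre of its underside, z up. May be absent.
- board: Round green circuit board 84 mm across, 13 mm thick with its parts; leave alone. Origin: underside centre.
- spray: Red spray can, 52 mm diameter, 150 mm tall; leave alone. Origin: underside centre.
- spool: Solder spool, 48 mm diameter, 40 mm tall; leave alone. Origin: underside centre.
- tape: Roll of tape lying flat, 90 mm diameter, 24 mm high; leave alone. Origin: underside centre.
- driver: Screwdriver lying on the bench; leave alone.
- flux: Small amber flux jar, 40 mm diameter, 35 mm tall; leave alone. Origin: underside centre.

How it is judged:
On the way, in this order (a step that is already met when the one before it is completed fails the run):
1. the stop button is latched in (height (world z) of stop_top below 0.0797 m), for 0.2 s.
2. every capacitor stands in a bore, stop still in ((horizontal distance between cap_a and bore0 below 0.004 m or horizontal distance between cap_a and bore1 below 0.004 m or horizontal distance between cap_a and bore2 below 0.004 m or horizontal distance between cap_a and bore3 below 0.004 m) and z of each of cap_a, cap_b, cap_c, cap_d in the frame of rig below 0.009 m and angle between each of cap_a, cap_b, cap_c, cap_d's own z axis and vertical below 0.13 rad and (horizontal distance between cap_b and bore0 below 0.004 m or horizontal distance between cap_b and bore1 below 0.004 m or horizontal distance between cap_b and bore2 below 0.004 m or horizontal distance between cap_b and bore3 below 0.004 m) and (horizontal distance between cap_c and bore0 below 0.004 m or horizontal distance between cap_c and bore1 below 0.004 m or horizontal distance between cap_c and bore2 below 0.004 m or horizontal distance between cap_c and bore3 below 0.004 m) and (horizontal distance between cap_d and bore0 below 0.004 m or horizontal distance between cap_d and bore1 below 0.004 m or horizontal distance between cap_d and bore2 below 0.004 m or horizontal distance between cap_d and bore3 below 0.004 m) and height (world z) of stop_top below 0.0797 m), for 0.2 s.
3. the bar is shut over the capacitors, stop still in (all of step 2 and value of joint bar below 0.03 rad), for 0.2 s.
4. the pin is seated through fork and lug, stop still in (all of step 3 and horizontal distance between pin_seat and fork below 0.004 m and z of pin_seat in the frame of fork between -0.004 and 0.003 m and angle between pin's own z axis and vertical below 0.12 rad), for 0.2 s.
5. the stop button is twisted back out (height (world z) of stop_top above 0.081 m and value of joint stop_twist above 0.9 rad), for 0.2 s.
At the end, for the whole second after the job is handed in: Every capacitor present stands in a bore (4 mm off centre, 3 mm off its floor, 0.13 rad tilt at most), the bar is shut (under 0.03 rad), the pin is through fork and lug with its flange within 3 mm of the fork, and the stop is out (under 3 mm in) after a clockwise twist of over 0.9 rad; all at rest (all of step 5 and (horizontal distance between cap_a and bore0 below 0.004 m or horizontal distance between cap_a and bore1 below 0.004 m or horizontal distance between cap_a and bore2 below 0.004 m or horizontal distance between cap_a and bore3 below 0.004 m) and z of each of cap_a, cap_b, cap_c, cap_d in the frame of rig below 0.009 m and angle between each of cap_a, cap_b, cap_c, cap_d's own z axis and vertical below 0.13 rad and (horizontal distance between cap_b and bore0 below 0.004 m or horizontal distance between cap_b and bore1 below 0.004 m or horizontal distance between cap_b and bore2 below 0.004 m or horizontal distance between cap_b and bore3 below 0.004 m) and (horizontal distance between cap_c and bore0 below 0.004 m or horizontal distance between cap_c and bore1 below 0.004 m or horizontal distance between cap_c and bore2 below 0.004 m or horizontal distance between cap_c and bore3 below 0.004 m) and (horizontal distance between cap_d and bore0 below 0.004 m or horizontal distance between cap_d and bore1 below 0.004 m or horizontal distance between cap_d and bore2 below 0.004 m or horizontal distance between cap_d and bore3 below 0.004 m) and horizontal distance between pin_seat and fork below 0.004 m and z of pin_seat in the frame of fork between -0.004 and 0.003 m and angle between pin's own z axis and vertical below 0.12 rad and value of joint bar below 0.03 rad and linear speed of pin below 0.02 m/s); the robot touches nothing.
It fails at once if a bystander was moved more than 3 cm (distance of any of board, spray, spool, tape, driver, flux from where it was at the start of the episode above 0.03 m).
Of cap_a, cap_b, cap_c, cap_d only 2 to 4 are there at a start; the rules pass over those that are not, and their reading is None.
At some moment in a run one of cap_a, cap_b, cap_c, cap_d may be knocked a few centimetres aside while the robot is not near it.
It also fails if it takes over 210 s, if anything falls off the work surface, if the arm or the gripper's body presses on something with over 40 N, if the wrist force passes 120 N, or if a joint passes its speed limit or range.

## Working session

There is one attempt and no reset: what is moved stays moved. The work goes in short steps, Python scripts to look and compute and a shell command to move; the robot and the scene stay as the last step left them, time stands still between calls to the robot, and variables do not carry over. Pictures are saved under pics/ and viewed, at most 14 in all, crops included, and the job is handed in when it is done.

```bash
mkdir -p pics; cat > h.py <<'E'
import numpy as np, cv2
from scipy.spatial.transform import Rotation as R
from rig import telemetry, viewer
def tool():
    o=telemetry.get_obs(); T=np.eye(4); T[:3,:3]=R.from_quat(o["tool_rot"]).as_matrix(); T[:3,3]=o["position"]; return T
def cam(name):
    i=viewer.camera_info(name); K=np.array(i["intrinsics"]); k1=i["k1"]
    if "hand_eye" in i: C=tool()@np.array(i["hand_eye"])
    else:
        W=np.eye(4); W[:3,:3]=cv2.Rodrigues(np.array(i["rvec"],float))[0]; W[:3,3]=np.ravel(i["tvec"]); C=np.linalg.inv(W)
    return K,np.array([k1,0,0,0,0.]),C
def ray(c,u,v):
    K,d,C=c; p=cv2.undistortPoints(np.array([[[u,v]]],float),K,d)[0,0]
    return C[:3,3],C[:3,:3]@np.array([p[0],p[1],1])
def at(c,u,v,z):
    o,d=ray(c,u,v); return (o+d*(z-o[2])/d[2])[:3]
def proj(c,P):
    K,d,C=c; W=np.linalg.inv(C); return cv2.projectPoints(np.array(P,float).reshape(-1,1,3),cv2.Rodrigues(W[:3,:3])[0],W[:3,3],K,d)[0][:,0]
def mv(p):
    "world delta to tool mm"
    T=tool(); return np.round(T[:3,:3].T@(np.array(p)-T[:3,3])*1000,1)
E
python3 - <<'E'
from h import *
o=telemetry.get_obs(); print(o)
for n in("scene","top","wrist"):
    cv2.imwrite(f"pics/{n}0.png",viewer.camera(n)); i=viewer.camera_info(n); print(n,i)
for n in("top","scene"):
  c=cam(n); print(n,c[2][:3,3])
  for t in("rig","bar_handle","fork","pin","stop_top","cap_a","board","spray","spool","tape","driver","flux"):
    print(t,[(np.round(b["bbox"]).tolist(),round(b["p"],2)) for b in viewer.recognise(n,t)][:6])
E
```

```text
{'time': 0.0, 'q': array([-1.41650511e+00,  5.28446451e-01,  1.43387661e+00, -2.57491192e-08,
        1.18139349e+00, -1.78497267e-01]), 'joint_velocities': array([ 5.51192472e-04,  6.27139399e-04,  5.68823742e-04, -2.87323728e-04,
       -8.37363068e-05, -9.27626102e-04]), 'joint_torque': array([ 1.09203636e-03, -4.40040314e+01, -1.76590705e+01,  6.31712261e-02,
        5.80286491e-02, -1.52104994e-04]), 'position': array([ 0.20409843, -0.5900184 ,  0.24059187]), 'tool_rot': array([ 9.86187833e-01,  1.65627386e-01,  1.28405673e-05, -1.06187041e-03]), 'ft_force': array([ 0.67546046,  0.78630037, -0.1869799 ]), 'moment': array([0.00429715, 0.0081876 , 0.01267725]), 'grip_force': 0.0, 'grip_width': 0.0868207967996765}
scene {'intrinsics': array([[492.29292249,   0.        , 276.06476199],
       [  0.        , 492.29292249, 207.71239891],
       [  0.        ,   0.        ,   1.        ]]), 'k1': -0.02306180131871, 'rvec': array([ 2.18279893,  1.42188143, -0.42408317]), 'tvec': array([-0.27394998, -0.37255713,  1.49884349])}
top {'intrinsics': array([[391.42528671,   0.        , 280.93
[... 1653 characters left out ...]
0.67)]
bar_handle [([304.0, 158.0, 53.0, 83.0], 0.9)]
fork [([217.0, 158.0, 137.0, 81.0], 0.65), ([134.0, 254.0, 19.0, 21.0], 0.33)]
pin [([351.0, 122.0, 9.0, 14.0], 0.62), ([212.0, 160.0, 144.0, 78.0], 0.21)]
stop_top [([83.0, 199.0, 19.0, 14.0], 0.66), ([330.0, 262.0, 24.0, 21.0], 0.52)]
cap_a [([159.0, 286.0, 16.0, 22.0], 0.83), ([135.0, 256.0, 16.0, 17.0], 0.58)]
board [([272.0, 237.0, 32.0, 31.0], 0.95), ([213.0, 163.0, 142.0, 74.0], 0.51)]
spray [([388.0, 157.0, 37.0, 54.0], 0.84)]
spool [([330.0, 261.0, 24.0, 21.0], 0.72)]
tape [([215.0, 159.0, 138.0, 78.0], 0.69)]
driver [([254.0, 280.0, 16.0, 88.0], 0.55), ([304.0, 160.0, 51.0, 78.0], 0.48)]
flux [([171.0, 179.0, 16.0, 14.0], 0.65)]
```

```bash
python3 - <<'E'
import cv2
a=cv2.imread("pics/top0.png"); cv2.imwrite("pics/t1.png",cv2.resize(a[100:310,130:450],(800,525),interpolation=2))
a=cv2.imread("pics/scene0.png"); cv2.imwrite("pics/s1.png",cv2.resize(a[100:330,60:440],(800,484),interpolation=2))
E
```

```text
(no output)
```

View pics/t1.png

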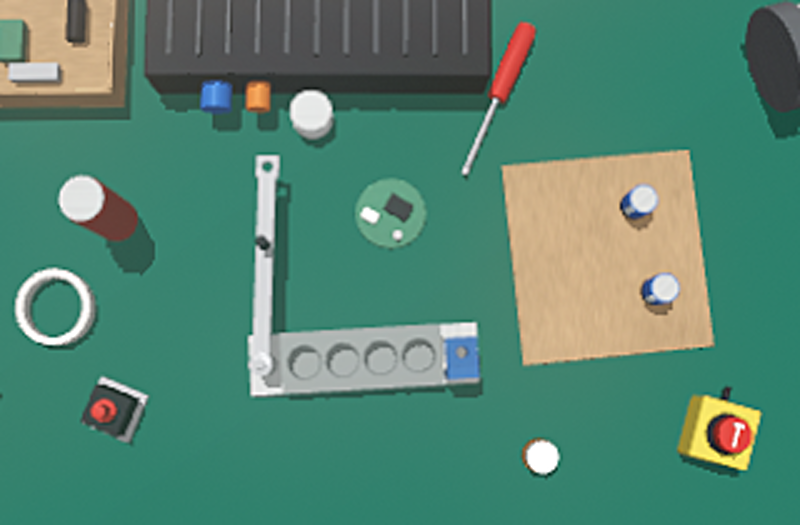

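View pics/s1.png

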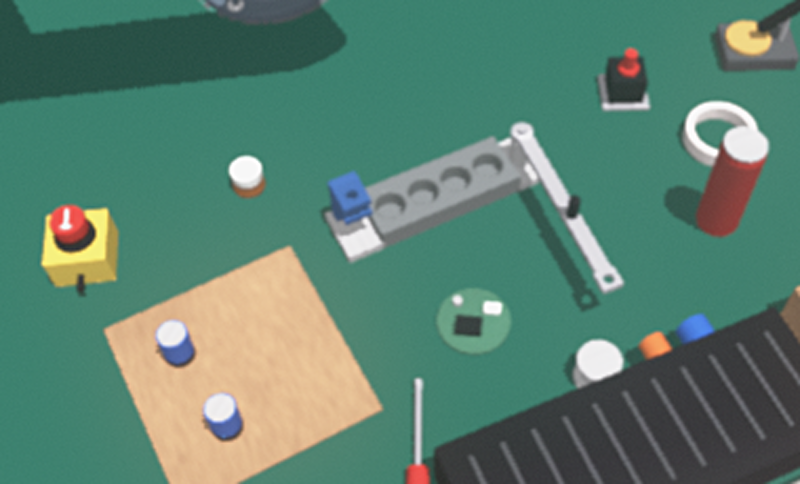

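The pictures show two capacitors, at top crop (643,200) and (663,288). The stop button is at (733,434), the pin in its park at (102,408), the bores at (304..419,~358), the fork hole at (461,352), and the bar is about 90° open with its handle at (263,242).

```bash
python3 - <<'E'
from h import *
ct=cam("top"); cs=cam("scene")
def tri(a,b):
    A=[];B=[]
    M=np.zeros((3,3));v=np.zeros(3)
    for o,d in (a,b):
        d=d/np.linalg.norm(d);P=np.eye(3)-np.outer(d,d);M+=P;v+=P@o
    return np.linalg.solve(M,v)
T={"cap1":(643,200,.05),"cap2":(663,288,.05),"stop":(733,434,.084),"pin":(102,408,.076),"b0":(304,362,.03),"b1":(342,359,.03),"b2":(381,357,.03),"b3":(419,355,.03),"fork":(461,352,.079),"hinge":(261,364,.07),"handle":(263,242,.1),"spray":(82,198,.15),"flux":(541,456,.035)}
S={"cap1":(172,330),"cap2":(222,402)}
S={"cap1":(222,402),"cap2":(172,330),"stop":(70,222),"pin":(631,55),"b0":(487,166),"b1":(456,178),"b2":(423,191),"b3":(389,206),"fork":(352,193),"hinge":(522,131),"handle":(574,200),"spray":(746,146),"flux":(246,165)}
for k,(u,v,z) in T.items():
    U=(130+u/2.5,100+v/2.5); V=(60+S[k][0]*380/800,100+S[k][1]*230/484)
    print(k,np.round(at(ct,*U,z),3),np.round(at(cs,*V,z),3),"tri",np.round(tri(ray(ct,*U),ray(cs,*V)),3))
print(mv([0,0,0]),tool())
E
```

```text
cap1 [ 0.655 -0.26   0.05 ] [ 0.655 -0.255  0.05 ] tri [ 0.655 -0.257  0.054]
cap2 [ 0.553 -0.281  0.05 ] [ 0.552 -0.279  0.05 ] tri [ 0.553 -0.28   0.052]
stop [ 0.388 -0.347  0.084] [ 0.395 -0.345  0.084] tri [ 0.389 -0.348  0.077]
pin [0.414 0.352 0.076] [0.417 0.357 0.076] tri [0.415 0.355 0.074]
b0 [0.467 0.131 0.03 ] [0.473 0.132 0.03 ] tri [0.468 0.133 0.023]
b1 [0.471 0.087 0.03 ] [0.475 0.09  0.03 ] tri [0.472 0.089 0.026]
b2 [0.474 0.042 0.03 ] [0.477 0.045 0.03 ] tri [0.474 0.044 0.028]
b3 [ 0.476 -0.001  0.03 ] [ 0.481 -0.     0.03 ] tri [ 0.477 -0.     0.025]
fork [ 0.479 -0.046  0.079] [ 0.48  -0.043  0.079] tri [ 0.479 -0.044  0.078]
hinge [0.464 0.176 0.07 ] [0.469 0.178 0.07 ] tri [0.465 0.178 0.065]
handle [0.597 0.172 0.1  ] [0.603 0.175 0.1  ] tri [0.599 0.175 0.094]
spray [0.636 0.359 0.15 ] [0.643 0.361 0.15 ] tri [0.638 0.364 0.142]
flux [ 0.361 -0.141  0.035] [ 0.358 -0.137  0.035] tri [ 0.362 -0.139  0.041]
[  -0.  -625.   241.6] [[ 9.45139946e-01  3.26665705e-01 -6.29510878e-06  2.04189756e-01]
 [ 3.26665705e-01 -9.45139946e-01 -1.43056232e-05 -5.90684273e-01]
 [-1.06229153e-05  1.14644198e-05 -1.00000000e+00  2.41566110e-01]
 [ 0.00000000e+00  0.00000000e+00  0.00000000e+00  1.00000000e+00]]
```

```bash
python3 -m creep '[{"translation":[255,-169,60],"roll":0,"gripper":0},{"translation":[255,-169,60],"roll":0,"gripper":0},{"translation":[255,-169,60],"roll":0,"gripper":0},{"translation":[255,-169,60],"roll":0,"gripper":0},{"translation":[255,-169,60],"roll":0,"gripper":0}]' 20; python3 - <<'E'
from h import *
print(mv([.389,-.347,.18]))
E
```

```text
time: 1.77
position: [0.3291, -0.4269, 0.2013]
tool_rot: [0.986, 0.165, 0.0, 0.0]
ft_force: [0.9, -1.1, -0.4]
grip_width: 0.0612
grip_force: 0.0
[ 82.6 -56.   21.3]
```

```bash
python3 -m creep '[{"translation":[83,-56,21],"roll":0,"gripper":0},{"translation":[83,-56,21],"roll":0,"gripper":0},{"translation":[83,-56,21],"roll":0,"gripper":0},{"translation":[83,-56,21],"roll":0,"gripper":0},{"translation":[83,-56,21],"roll":0,"gripper":0}]'; python3 - <<'E'
from h import *
c=cam("wrist"); im=viewer.camera("wrist"); cv2.imwrite("pics/w1.png",im)
for b in viewer.recognise("wrist","stop_top")[:2]: print(b)
hs=cv2.cvtColor(im,cv2.COLOR_BGR2HSV); m=((hs[...,0]<8)|(hs[...,0]>172))&(hs[...,1]>140)&(hs[...,2]>60)
n,l,s,ce=cv2.connectedComponentsWithStats(m.astype(np.uint8)); print([(s[i].tolist(),ce[i]) for i in range(1,n) if s[i][4]>200])
print(tool()[:3,3],mv([.389,-.347,.105]))
print(proj(c,[[.389,-.347,.084]]))
E
```

```text
time: 2.18
position: [0.3891, -0.3476, 0.1805]
tool_rot: [0.986, 0.167, -0.0, 0.0]
ft_force: [0.6, -0.8, -0.4]
grip_width: 0.0285
grip_force: 0.0
{'bbox': [256.6, 185.7, 52.8, 51.8], 'p': 0.68}
[([258, 190, 50, 47, 1568], array([282.10714286, 213.28571429]))]
[ 0.38856868 -0.34956812  0.18087848] [ 1.2 -2.4 75.9]
[[281.03093807 214.38869036]]
```

View pics/w1.png

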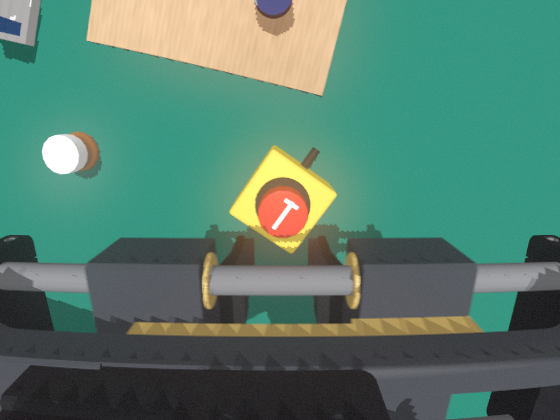

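The mushroom is at (283,212), within 2 px of the prediction, so I'll press it.

```bash
python3 -m creep '[{"translation":[0,0,40],"roll":0,"gripper":0},{"translation":[0,0,65],"roll":0,"gripper":0},{"translation":[0,0,78],"roll":0,"gripper":0},{"translation":[0,0,83],"roll":0,"gripper":0},{"translation":[0,0,83],"roll":0,"gripper":0}]'
```

```text
time: 2.7
position: [0.3876, -0.3501, 0.0976]
tool_rot: [0.986, 0.165, -0.0, 0.0]
ft_force: [0.9, -0.4, -0.0]
grip_width: 0.0006
grip_force: 0.0
```

```bash
python3 -m creep '[{"translation":[0,0,2],"roll":0,"gripper":0},{"translation":[0,0,2],"roll":0,"gripper":0},{"translation":[0,0,3],"roll":0,"gripper":0},{"translation":[0,0,3],"roll":0,"gripper":0}]'
```

```text
time: 3.03
position: [0.3881, -0.3504, 0.0968]
tool_rot: [0.986, 0.165, 0.0, 0.002]
ft_force: [-3.6, 1.1, 11.6]
grip_width: 0.0003
grip_force: 6.3
```

```bash
python3 -m creep '[{"translation":[0,0,-35],"roll":0,"gripper":0},{"translation":[30,-3,-55],"roll":-7,"gripper":65},{"translation":[70,-6,-65],"roll":-14,"gripper":65},{"translation":[110,-9,-65],"roll":-21,"gripper":65},{"translation":[145,-12,-65],"roll":-28,"gripper":65}]'; python3 - <<'E'
from h import *
c=cam("wrist"); im=viewer.camera("wrist"); cv2.imwrite("pics/w2.png",im)
for b in viewer.recognise("wrist","cap_a")[:4]: print(b)
for P in([.553,-.28],[.655,-.258]): print(proj(c,[[*P,.05],[*P,.002]]))
print(tool()[:3,3])
c=cam("top"); im=viewer.camera("top"); cv2.imwrite("pics/t2.png",im)
for b in viewer.recognise("top","stop_top")+viewer.recognise("top","cap_a"): print(b)
E
```

```text
time: 3.45
position: [0.5241, -0.291, 0.162]
tool_rot: [0.916, 0.401, 0.001, 0.002]
ft_force: [0.2, -0.7, -0.2]
grip_width: 0.0195
grip_force: 0.0
{'bbox': [279.4, 149.6, 43.6, 46.9], 'p': 0.8}
{'bbox': [347.1, 34.2, 59.6, 57.6], 'p': 0.59}
{'bbox': [0.0, 0.0, 102.6, 79.3], 'p': 0.41}
[[298.02336478 176.17031758]
 [295.09555806 167.63042362]]
[[379.50819186  63.50404125]
 [363.35770662  72.51398688]]
[ 0.52645004 -0.28941219  0.16108982]
{'bbox': [232.4, 163.3, 89.5, 94.9], 'p': 0.74}
{'bbox': [378.3, 177.0, 14.1, 11.2], 'p': 0.46}
```

View pics/w2.png

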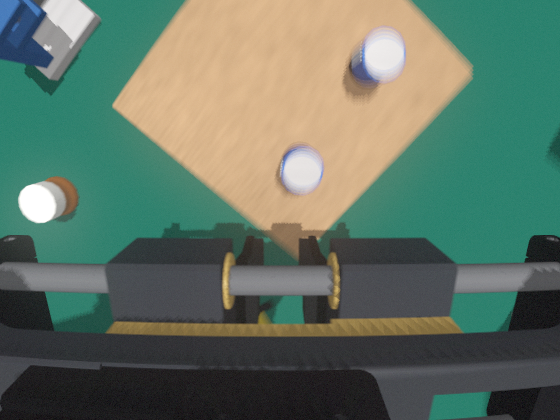

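Cap2's top is at (303,166) and cap1's at (384,54). The picture was taken in motion, so I'll move above cap2, settle and measure again.

```bash
python3 -c "
from h import *
print(mv([.553,-.28,.13]))"; python3 -m creep '[{"translation":[28,2,32],"roll":-7,"gripper":65},{"translation":[28,2,32],"roll":-14,"gripper":65},{"translation":[28,2,32],"roll":-21,"gripper":65},{"translation":[28,2,32],"roll":-21,"gripper":65}]'; cat >> h.py <<'E'
def capfix(z=.05,name=None,guess=None):
    "white cap tops in wrist view -> world"
    c=cam("wrist"); im=viewer.camera("wrist")
    if name: cv2.imwrite(f"pics/{name}.png",im)
    m=((im.min(2)>150)&(im.max(2).astype(int)-im.min(2)<60)).astype(np.uint8)
    n,l,s,ce=cv2.connectedComponentsWithStats(m)
    for i in range(1,n):
        if s[i][4]>300:
            x,y,w,h=s[i][:4]; print(s[i].tolist(),np.round(at(c,x+w/2-.5,y+h/2-.5,z),4), np.round(at(c,*ce[i],z),4))
    return c,im
E
python3 - <<'E'
from h import *
c,im=capfix(name="w3")
print(tool()[:3,3],R.from_matrix(tool()[:3,:3]).as_euler("ZYX",True))
for b in viewer.recognise("wrist","cap_a")[:4]: print(b)
print(proj(c,[[.553,-.28,.05]]))
E
```

```text
[29.4 16.6 29.6]
time: 4.03
position: [0.5403, -0.2711, 0.1267]
tool_rot: [0.829, 0.559, -0.001, -0.001]
ft_force: [0.4, 0.5, -0.3]
grip_width: 0.0627
grip_force: 0.0
[0, 123, 37, 48, 1392] [ 0.3873 -0.1486  0.05  ] [ 0.3856 -0.1468  0.05  ]
[416, 122, 44, 45, 1528] [ 0.66   -0.2587  0.05  ] [ 0.6595 -0.2587  0.05  ]
[ 0.54068832 -0.2714274   0.12717652] [ 6.77629353e+01 -3.24345573e-03 -1.79922925e+02]
{'bbox': [388.9, 118.6, 69.7, 51.8], 'p': 0.77}
{'bbox': [282.7, 192.2, 50.6, 57.6], 'p': 0.61}
[[302.65964599 227.69317052]]
```

View pics/w3.png

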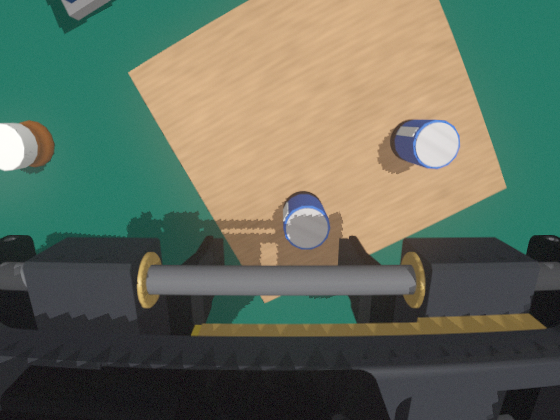

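Cap2's top is centred at about (306,228), and cap1's at (436,144).

```bash
python3 - <<'E'
from h import *
c=cam("wrist"); p=at(c,306,228.3,.05); print(p, mv([*p[:2],.05]))
E
```

```text
[ 0.55578446 -0.28219589  0.05      ] [-4.2 17.8 77.5]
```

```bash
python3 -m creep '[{"translation":[-4,17,10],"roll":0,"gripper":65},{"translation":[-4,17,45],"roll":0,"gripper":65},{"translation":[-4,17,77],"roll":0,"gripper":65},{"translation":[-4,17,77],"roll":0,"gripper":65},{"translation":[-4,17,77],"roll":0,"gripper":25}]' 20;  python3 -m creep '[{"translation":[0,0,0],"roll":0,"gripper":25},{"translation":[0,0,0],"roll":0,"gripper":25},{"translation":[0,0,0],"roll":0,"gripper":25},{"translation":[0,0,-20],"roll":0,"gripper":25},{"translation":[0,0,-50],"roll":0,"gripper":25}]'; python3 -c "
from h import *
print(tool()[:3,3],mv([.472,.0885,.12]))"
```

```text
time: 4.55
position: [0.5547, -0.2802, 0.0493]
tool_rot: [0.83, 0.558, -0.001, -0.002]
ft_force: [0.1, -0.4, 0.0]
grip_width: 0.0626
grip_force: 0.0
time: 4.97
position: [0.555, -0.2794, 0.0998]
tool_rot: [0.829, 0.56, -0.001, -0.002]
ft_force: [-0.2, -0.9, 0.5]
grip_width: 0.0329
grip_force: 0.0
[ 0.55497484 -0.27939716  0.09980661] [ 310.2 -214.6  -18.9]
```

```bash
python3 -m creep '[{"translation":[0,0,0],"roll":0,"gripper":25}]'; python3 - <<'E'
from h import *
c,im=capfix(name="w4")
E
```

```text
time: 5.05
position: [0.5599, -0.2827, 0.1069]
tool_rot: [0.829, 0.56, 0.002, 0.006]
ft_force: [1.3, -1.2, 0.9]
grip_width: 0.0284
grip_force: 0.0
[391, 115, 49, 50, 1866] [ 0.6596 -0.2582  0.05  ] [ 0.6594 -0.2583  0.05  ]
[252, 211, 37, 17, 306] [ 0.557  -0.2718  0.05  ] [ 0.5554 -0.2705  0.05  ]
```

View pics/w4.png

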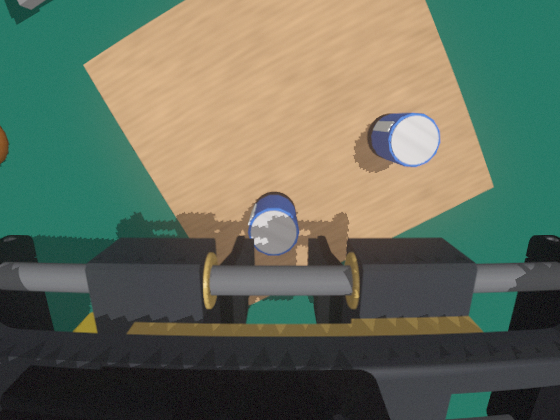

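The lift came before the fingers had closed. The capacitor still stands with its top at (274,229), so I'll open and grasp again with a longer close.

```bash
python3 -m creep '[{"translation":[0,0,0],"roll":0,"gripper":65},{"translation":[0,0,0],"roll":0,"gripper":65},{"translation":[0,0,0],"roll":0,"gripper":65},{"translation":[0,0,0],"roll":0,"gripper":65},{"translation":[0,0,0],"roll":0,"gripper":65}]'; python3 - <<'E'
from h import *
c,im=capfix(name="w5")
rg=((im[...,0].astype(int)-im[...,1]>35)).astype(np.uint8)
n,l,s,ce=cv2.connectedComponentsWithStats(rg); print([s[i].tolist() for i in range(1,n) if s[i][4]>150])
for b in viewer.recognise("wrist","cap_a")[:4]: print(b)
print(tool()[:3,3],[ (p:=at(c,275,229,.05),mv([*p[:2],.049]))])
E
```

```text
time: 5.52
position: [0.556, -0.2801, 0.0996]
tool_rot: [0.829, 0.56, -0.0, -0.001]
ft_force: [0.3, -1.2, 0.0]
grip_width: 0.0526
grip_force: 0.0
[404, 118, 50, 51, 1978] [ 0.6592 -0.2584  0.05  ] [ 0.6592 -0.2582  0.05  ]
[261, 216, 33, 14, 331] [ 0.5568 -0.2706  0.05  ] [ 0.5575 -0.2708  0.05  ]
[[384, 115, 71, 56, 719], [255, 199, 53, 63, 816]]
{'bbox': [252.3, 196.4, 55.0, 65.8], 'p': 0.9}
{'bbox': [376.5, 112.6, 77.6, 58.5], 'p': 0.88}
[ 0.55621298 -0.28026185  0.09980957] [(array([ 0.55401928, -0.27406727,  0.05      ]), array([ 4.9, -4.3, 50.8]))]
```

```bash
python3 - <<'E'
from h import *
c=cam("wrist"); p=at(c,282.5,236.5,.05); print(p,mv([*p[:2],.049]), proj(c,[tool()[:3,3]-[0,0,.05]]))
E
```

```text
[ 0.55673278 -0.28072594  0.05      ] [-0.3  0.7 50.8] [[281.46421567 236.04474308]]
```

Centred on the TCP. I'll descend, then close.

```bash
python3 -m creep '[{"translation":[0,0,30],"roll":0,"gripper":60},{"translation":[0,0,51],"roll":0,"gripper":60},{"translation":[0,0,51],"roll":0,"gripper":25},{"translation":[0,0,51],"roll":0,"gripper":25},{"translation":[0,0,51],"roll":0,"gripper":25}]' 20;  python3 -m creep '[{"translation":[0,0,0],"roll":0,"gripper":25},{"translation":[0,0,0],"roll":0,"gripper":25},{"translation":[0,0,0],"roll":0,"gripper":25},{"translation":[0,0,0],"roll":0,"gripper":25}]'
```

```text
time: 6.03
position: [0.5569, -0.2808, 0.05]
tool_rot: [0.829, 0.56, 0.0, 0.0]
ft_force: [0.1, -0.5, 1.0]
grip_width: 0.0473
grip_force: 0.0
time: 6.37
position: [0.5572, -0.281, 0.0508]
tool_rot: [0.829, 0.56, 0.0, 0.001]
ft_force: [-0.2, -0.1, 4.2]
grip_width: 0.0337
grip_force: 20.0
```

```bash
python3 -m creep '[{"translation":[0,0,-35],"roll":0,"gripper":25},{"translation":[10,-7,-75],"roll":-6,"gripper":25},{"translation":[40,-28,-100],"roll":-12,"gripper":25},{"translation":[74,-52,-100],"roll":-19,"gripper":25},{"translation":[108,-75,-100],"roll":-26,"gripper":25}]'; python3 -c "
from h import *
print(tool()[:3,3],mv([.472,.0885,.15]),R.from_matrix(tool()[:3,:3]).as_euler('ZYX',True)[0]-90)"
```

```text
time: 6.78
position: [0.5285, -0.154, 0.1519]
tool_rot: [0.68, 0.733, 0.001, 0.003]
ft_force: [1.1, 1.0, -1.4]
grip_width: 0.0336
grip_force: 20.0
[ 0.5285123  -0.15401016  0.15194626] [246.1 -38.3   1. ] 4.2813029339734925
```

```bash
python3 -m creep '[{"translation":[41,-6,0],"roll":0,"gripper":25},{"translation":[82,-12,0],"roll":0,"gripper":25},{"translation":[123,-19,0],"roll":0,"gripper":25},{"translation":[164,-25,0],"roll":0,"gripper":25},{"translation":[205,-32,0],"roll":0,"gripper":25}]';python3 -m creep '[{"translation":[41,-6,0],"roll":0,"gripper":25},{"translation":[41,-6,0],"roll":0,"gripper":25},{"translation":[41,-6,0],"roll":0,"gripper":25}]'; python3 - <<'E'
from h import *
c=cam("wrist"); im=viewer.camera("wrist"); cv2.imwrite("pics/w6.png",im)
print(tool()[:3,3])
for P in ([.468,.132],[.472,.0885],[.475,.043],[.4775,0]): print(proj(c,[[*P,.03]]))
E
```

```text
time: 7.2
position: [0.4805, 0.05, 0.1498]
tool_rot: [0.682, 0.732, 0.0, 0.0]
ft_force: [0.9, 0.9, -0.9]
grip_width: 0.0333
grip_force: 20.0
time: 7.45
position: [0.4712, 0.091, 0.1497]
tool_rot: [0.68, 0.734, -0.0, -0.0]
ft_force: [0.1, -0.4, -1.2]
grip_width: 0.0334
grip_force: 20.0
[0.4722692  0.08953872 0.1497502 ]
[[280.74572233 158.37231286]]
[[281.56706098 210.3208144 ]]
[[281.01386331 260.12463938]]
[[280.1708952  303.06071038]]
```

View pics/w6.png

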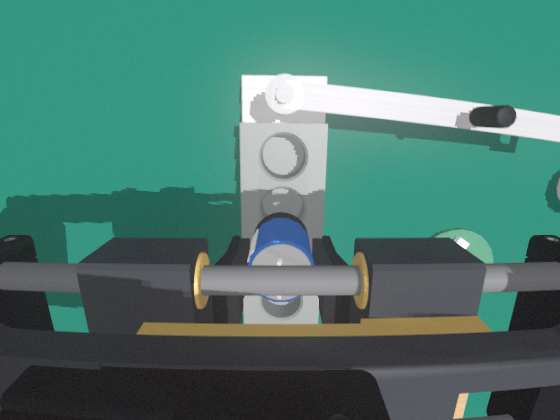

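Bore 0's mouth is centred near (284,157), about 3 px right of prediction, and the held capacitor spans x 250–312. I'll refine this numerically.

```bash
python3 - <<'E'
from h import *
c=cam("wrist"); im=cv2.imread("pics/w6.png"); g=cv2.cvtColor(im,6)
t=tool()[:3,3]
print("tool",t,"cap proj",proj(c,[[*t[:2],t[2]-.048],[*t[:2],t[2]]]))
print(at(c,284,157,.03))
for r in (185,210): print(r,g[r,232:336:1].tolist())
cr=cv2.resize(im[120:320,220:350],None,fx=3,fy=3,interpolation=2); cv2.imwrite("pics/w6c.png",cr)
E
```

```text
tool [0.4722692  0.08953872 0.1497502 ] cap proj [[280.75693249 237.21926997]
 [280.89289954 271.84113315]]
[0.47189435 0.13178661 0.03      ]
185 [124, 123, 126, 122, 99, 91, 88, 90, 149, 187, 194, 194, 193, 193, 194, 195, 195, 194, 195, 195, 195, 195, 195, 195, 196, 195, 192, 193, 192, 193, 192, 193, 192, 192, 192, 193, 193, 195, 193, 194, 194, 192, 193, 195, 193, 193, 192, 193, 190, 190, 191, 192, 192, 194, 192, 194, 194, 194, 195, 194, 195, 194, 195, 196, 195, 196, 195, 195, 197, 197, 194, 196, 195, 196, 196, 197, 200, 199, 200, 201, 203, 200, 200, 201, 201, 199, 201, 201, 200, 200, 201, 201, 201, 160, 131, 127, 127, 126, 128, 126, 127, 124, 127, 126]
210 [83, 86, 83, 83, 84, 84, 84, 86, 94, 114, 125, 127, 127, 126, 129, 128, 128, 128, 128, 129, 129, 125, 125, 128, 127, 128, 127, 118, 114, 107, 104, 103, 116, 123, 126, 126, 126, 124, 127, 127, 126, 125, 124, 126, 124, 126, 124, 124, 126, 125, 126, 129, 125, 125, 129, 125, 126, 127, 123, 127, 128, 127, 125, 127, 125, 124, 127, 123, 113, 107, 103, 105, 115, 117, 122, 130, 126, 129, 129, 128, 129, 129, 131, 129, 128, 130, 128, 128, 128, 125, 128, 128, 126, 124, 125, 126, 124, 123, 125, 122, 125, 123, 123, 126]
```

View pics/w6c.png

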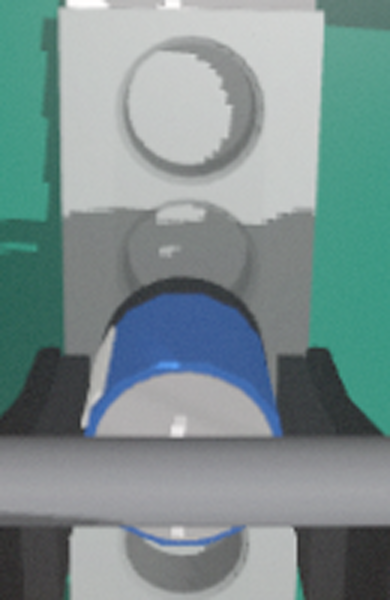

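```bash
python3 - <<'E'
from h import *
c=cam("wrist")
for p in ((283.8,156.3),(283.8,132),(283.8,180.7),(282.8,186.7),(282.2,319.3),(240,185),(325.3,185)): print(p,np.round(at(c,*p,.03),4))
print(R.from_matrix(tool()[:3,:3]).as_euler('ZYX',True)[0]-90)
E
```

```text
(283.8, 156.3) [0.4717 0.1323 0.03  ]
(283.8, 132) [0.4702 0.1516 0.03  ]
(283.8, 180.7) [0.4732 0.1124 0.03  ]
(282.8, 186.7) [0.4728 0.1073 0.03  ]
(282.2, 319.3) [ 0.4817 -0.0188  0.03  ]
(240, 185) [0.4373 0.1061 0.03  ]
(325.3, 185) [0.5077 0.1113 0.03  ]
4.23111167425229
```

```bash
python3 -m creep '[{"translation":[-2,2.5,35],"roll":0,"gripper":25},{"translation":[-2,2.5,60],"roll":0,"gripper":25},{"translation":[-2,2.5,65],"roll":0,"gripper":25},{"translation":[-2,2.5,70],"roll":0,"gripper":25},{"translation":[-2,2.5,76],"roll":0,"gripper":25}]'; python3 -c "
from h import *
o=telemetry.get_obs();print(o['position'],o['ft_force'],o['moment'])"
```

```text
time: 7.92
position: [0.4743, 0.0863, 0.0748]
tool_rot: [0.683, 0.731, -0.0, -0.001]
ft_force: [-6.8, 4.3, 26.0]
grip_width: 0.0335
grip_force: 20.1
[0.4742583  0.0863461  0.07480663] [-6.78404511  4.27042028 25.95546542] [0.70192686 0.93733187 0.00954244]
```

```bash
python3 -m creep '[{"translation":[1.5,-1.5,-3],"roll":0,"gripper":25},{"translation":[1.5,-1.5,-3],"roll":0,"gripper":25},{"translation":[1.5,-1.5,2],"roll":0,"gripper":25},{"translation":[1.5,-1.5,4],"roll":0,"gripper":25}]'; python3 -c "
from h import *
o=telemetry.get_obs();print(o['position'],o['ft_force'],o['moment'])"
```

```text
time: 8.25
position: [0.4741, 0.0881, 0.0716]
tool_rot: [0.682, 0.731, 0.001, 0.001]
ft_force: [-4.3, 2.5, 26.7]
grip_width: 0.0335
grip_force: 20.0
[0.47414163 0.08814091 0.07157378] [-4.33652643  2.54093634 26.73096429] [0.32977141 0.41771121 0.07584703]
```

```bash
python3 -m creep '[{"translation":[1,-1.5,-8],"roll":0,"gripper":25},{"translation":[1,-1.5,-8],"roll":0,"gripper":25}]'; python3 - <<'E'
from h import *
c=cam("wrist"); im=viewer.camera("wrist"); 
cv2.imwrite("pics/w7.png",cv2.resize(im[100:340,180:390],None,fx=2.4,fy=2.4,interpolation=2))
o=telemetry.get_obs();print(o['position'],o['ft_force'])
t=o['position']
print(proj(c,[[*t[:2],t[2]],[.4716,.132,.03],[.4745,.0881,.03]]))
E
```

```text
time: 8.42
position: [0.4727, 0.089, 0.0788]
tool_rot: [0.682, 0.732, 0.001, 0.001]
ft_force: [0.4, -0.2, -0.0]
grip_width: 0.0338
grip_force: 19.7
[0.4726407  0.08899294 0.07823929] [ 0.27309242 -0.34800781 -1.04435959]
[[280.79318335 271.35699313]
 [283.82382366 168.86337723]
 [283.36479267 238.32166177]]
```

View pics/w7.png

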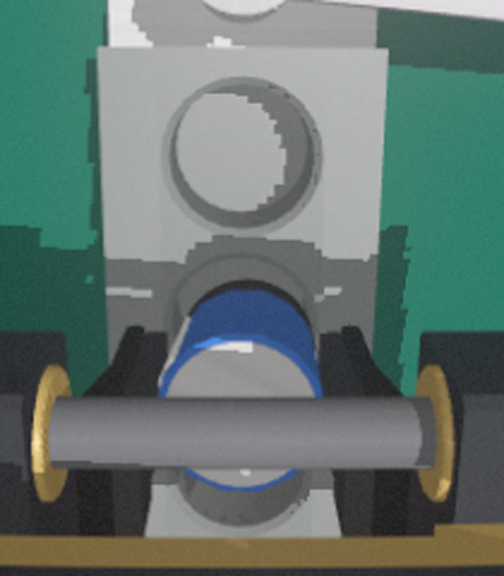

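```bash
python3 - <<'E'
from h import *
c=cam("wrist"); print(at(c,281,164.2,.03)); t=tool()[:3,3]; print(t)
e=.0215
th=np.linspace(0,2*np.pi,200); 
# predicted top edge of base circle & top rim, r=17
for z in (t[2],t[2]-.048,t[2]-.044):
  q=proj(c,np.c_[t[0]+.017*np.cos(th),t[1]+.017*np.sin(th),np.full(200,z)]); print(z,((q.min(0)-[180,100])*2.4),((q.max(0)-[180,100])*2.4))
E
```

```text
[0.46964494 0.1347291  0.03      ]
[0.4726407  0.08899294 0.07823929]
0.07823929391521653 [158.13337179 333.62448122] [326.12408326 486.21569149]
0.030239293915216528 [176.51891329 266.81157158] [306.50023578 389.02712816]
0.03423929391521653 [175.30692899 271.16838794] [307.79375739 395.47430457]
```

```bash
python3 -m creep '[{"translation":[1.7,-1.2,0],"roll":0,"gripper":25},{"translation":[1.7,-1.2,3],"roll":0,"gripper":25},{"translation":[1.7,-1.2,6],"roll":0,"gripper":25},{"translation":[1.7,-1.2,8],"roll":0,"gripper":25}]'; python3 -c "
from h import *
o=telemetry.get_obs();print(o['position'],o['ft_force'],o['moment'])"
```

```text
time: 8.8
position: [0.4701, 0.0909, 0.0687]
tool_rot: [0.682, 0.732, -0.0, -0.0]
ft_force: [0.8, 0.2, -0.5]
grip_width: 0.0337
grip_force: 19.7
[0.47009767 0.09089343 0.06869357] [ 0.77525395  0.24555684 -0.51382222] [-3.37377394e-02 -5.54559442e-02 -3.58874327e-06]
```

```bash
python3 -m creep '[{"translation":[0,0,6],"roll":0,"gripper":25},{"translation":[0,0,11],"roll":0,"gripper":25},{"translation":[0,0,15],"roll":0,"gripper":25},{"translation":[0,0,15],"roll":0,"gripper":25}]'; python3 -c "
from h import *
o=telemetry.get_obs();print(o['position'],o['ft_force'],o['moment'])"
```

```text
time: 9.13
position: [0.4706, 0.0907, 0.0535]
tool_rot: [0.682, 0.732, -0.0, -0.0]
ft_force: [0.5, -0.3, -1.1]
grip_width: 0.0337
grip_force: 19.7
[0.47058182 0.09074432 0.05346045] [ 0.47346776 -0.32865011 -1.12150244] [-0.14162754 -0.29374341 -0.00378055]
```

Free fit. I'll release, rise, and head for the second capacitor.

```bash
python3 -m creep '[{"translation":[0,0,0],"roll":0,"gripper":60},{"translation":[0,0,0],"roll":0,"gripper":60},{"translation":[0,0,0],"roll":0,"gripper":60},{"translation":[0,0,-15],"roll":0,"gripper":60},{"translation":[0,0,-40],"roll":0,"gripper":60}]';  python3 -m creep '[{"translation":[0,0,-40],"roll":0,"gripper":65},{"translation":[0,0,-60],"roll":0,"gripper":65},{"translation":[0,0,-60],"roll":0,"gripper":65}]'; python3 - <<'E'
from h import *
c=cam("wrist"); im=viewer.camera("wrist")
cv2.imwrite("pics/w8.png",cv2.resize(im[100:340,180:390],None,fx=2.4,fy=2.4,interpolation=2))
t=tool()[:3,3];print(t,mv([.657,-.2585,.15]))
for b in viewer.recognise("wrist","cap_a")[:4]: print(b)
viewer.camera("top")
for b in viewer.recognise("top","cap_a")+viewer.recognise("top","stop_top"): print(b)
E
```

```text
time: 9.55
position: [0.4685, 0.091, 0.0933]
tool_rot: [0.682, 0.732, -0.002, -0.002]
ft_force: [-0.2, -0.4, 0.3]
grip_width: 0.0566
grip_force: 0.0
time: 9.8
position: [0.473, 0.091, 0.1587]
tool_rot: [0.681, 0.732, 0.003, 0.003]
ft_force: [-0.7, -0.4, 0.2]
grip_width: 0.064
grip_force: 0.0
[0.47176719 0.09095785 0.15681438] [-361.7  159.9    8. ]
{'bbox': [257.8, 187.5, 42.6, 47.7], 'p': 0.69}
{'bbox': [271.2, 170.5, 30.1, 27.0], 'p': 0.6}
{'bbox': [234.3, 168.2, 88.2, 83.5], 'p': 0.56}
{'bbox': [381.1, 176.5, 10.9, 11.2], 'p': 0.51}
{'bbox': [413.3, 264.9, 16.0, 14.2], 'p': 0.56}
```

View pics/w8.png

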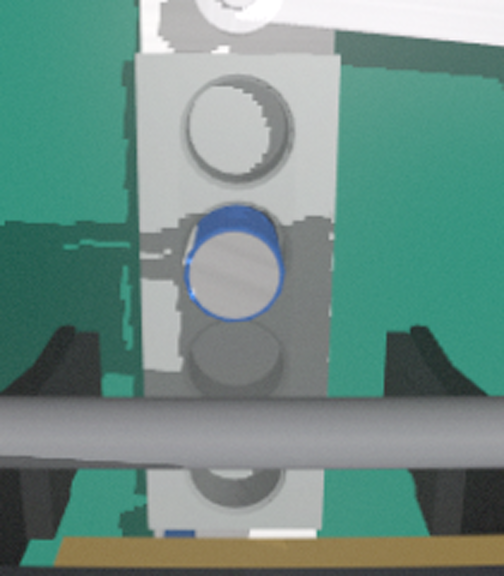

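The capacitor stands in bore 1, its top at crop (236,277). Now for the second one.

```bash
python3 -m creep '[{"translation":[-38,16,0],"roll":0,"gripper":60},{"translation":[-76,33,0],"roll":0,"gripper":60},{"translation":[-114,50,0],"roll":0,"gripper":60},{"translation":[-152,67,0],"roll":0,"gripper":60},{"translation":[-190,84,0],"roll":0,"gripper":60}]' ;python3 -m creep '[{"translation":[-38,16,0],"roll":0,"gripper":60},{"translation":[-76,33,0],"roll":0,"gripper":60},{"translation":[-114,50,0],"roll":0,"gripper":60},{"translation":[-152,67,10],"roll":0,"gripper":60},{"translation":[-172,76,20],"roll":0,"gripper":60}]';python3 -m creep '[{"translation":[0,0,20],"roll":0,"gripper":60},{"translation":[0,0,38],"roll":0,"gripper":60},{"translation":[0,0,38],"roll":0,"gripper":60},{"translation":[0,0,38],"roll":0,"gripper":60}]'; cat >> h.py <<'E'
def blue(z=.05):
    c=cam("wrist"); im=viewer.camera("wrist"); r=(im[...,0].astype(int)-im[...,1]>35).astype(np.uint8)
    n,l,s,ce=cv2.connectedComponentsWithStats(r); print("blue",[s[i].tolist() for i in range(1,n) if s[i][4]>150]); return c,im
E
python3 - <<'E'
from h import *
c,im=blue(); cv2.imwrite("pics/w9.png",im); t=tool()[:3,3]
for b in viewer.recognise("wrist","cap_a")[:4]: print(b)
th=np.linspace(0,6.283,100); q=proj(c,np.c_[t[0]+.017*np.cos(th),t[1]+.017*np.sin(th),np.full(100,.05)]); print(t,q.min(0),q.max(0))
E
```

```text
time: 10.47
position: [0.5673, -0.0941, 0.1526]
tool_rot: [0.682, 0.732, -0.001, -0.002]
ft_force: [0.3, 0.3, -0.1]
grip_width: 0.0601
grip_force: 0.0
time: 10.88
position: [0.6573, -0.2638, 0.1328]
tool_rot: [0.683, 0.731, -0.0, 0.001]
ft_force: [0.8, 0.3, -0.6]
grip_width: 0.0601
grip_force: 0.0
time: 11.22
position: [0.6538, -0.2579, 0.0932]
tool_rot: [0.682, 0.732, -0.001, -0.003]
ft_force: [0.4, -0.4, 0.4]
grip_width: 0.0599
grip_force: 0.0
blue [[263, 202, 55, 64, 752]]
{'bbox': [260.9, 200.1, 54.7, 64.5], 'p': 0.73}
[ 0.65500274 -0.25830042  0.09509169] [255.49005506 214.40048528] [310.83424283 266.34592025]
```

View pics/w9.png

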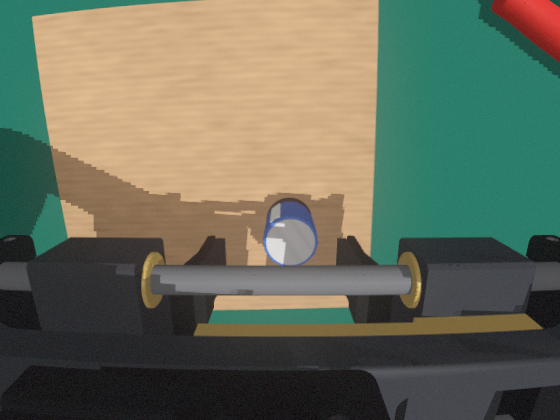

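Capacitor 1's top is at (290,241), about 4.5 mm off in tool +y. I'll correct for that and grasp.

```bash
python3 -m creep '[{"translation":[0,4.5,0],"roll":0,"gripper":60},{"translation":[0,4.5,25],"roll":0,"gripper":60},{"translation":[0,4.5,44],"roll":0,"gripper":60},{"translation":[0,4.5,44],"roll":0,"gripper":25},{"translation":[0,4.5,44],"roll":0,"gripper":25}]' 25;  python3 -m creep '[{"translation":[0,0,0],"roll":0,"gripper":25},{"translation":[0,0,0],"roll":0,"gripper":25},{"translation":[0,0,0],"roll":0,"gripper":25},{"translation":[0,0,0],"roll":0,"gripper":25},{"translation":[0,0,0],"roll":0,"gripper":25}]'
```

```text
time: 11.73
position: [0.6601, -0.258, 0.0526]
tool_rot: [0.681, 0.732, -0.0, -0.0]
ft_force: [0.4, -0.3, 0.5]
grip_width: 0.0531
grip_force: 0.0
time: 12.15
position: [0.661, -0.259, 0.0542]
tool_rot: [0.682, 0.732, 0.0, 0.001]
ft_force: [-0.7, -0.2, 4.4]
grip_width: 0.0336
grip_force: 25.0
```

```bash
python3 -m creep '[{"translation":[0,0,-38],"roll":0,"gripper":25},{"translation":[0,0,-75],"roll":0,"gripper":25},{"translation":[25,-13,-100],"roll":0,"gripper":25},{"translation":[60,-31,-100],"roll":0,"gripper":25},{"translation":[96,-50,-100],"roll":0,"gripper":25}]' ;python3 -m creep '[{"translation":[36,-19,0],"roll":0,"gripper":25},{"translation":[72,-37,0],"roll":0,"gripper":25},{"translation":[108,-56,0],"roll":0,"gripper":25},{"translation":[144,-75,0],"roll":0,"gripper":25},{"translation":[180,-94,0],"roll":0,"gripper":25}]';python3 -m creep '[{"translation":[36,-19,0],"roll":0,"gripper":25},{"translation":[42,-21,0],"roll":0,"gripper":25},{"translation":[42,-21,30],"roll":0,"gripper":25},{"translation":[42,-21,60],"roll":0,"gripper":25},{"translation":[42,-21,60],"roll":0,"gripper":25}]';python3 -m creep '[{"translation":[0,0,0],"roll":0,"gripper":25},{"translation":[0,0,0],"roll":0,"gripper":25}]'; python3 - <<'E'
from h import *
c,im=blue(); cv2.imwrite("pics/w10.png",cv2.resize(im[100:340,180:390],None,fx=2.4,fy=2.4,interpolation=2)); t=tool()[:3,3]
print(t,mv([.4732,.0469,.0]))
E
```

```text
time: 12.57
position: [0.6047, -0.1672, 0.155]
tool_rot: [0.682, 0.731, 0.001, 0.003]
ft_force: [-0.0, 1.5, -1.4]
grip_width: 0.0336
grip_force: 25.0
time: 12.98
position: [0.4956, 0.0079, 0.1526]
tool_rot: [0.682, 0.732, 0.0, 0.0]
ft_force: [-0.3, 0.6, -1.3]
grip_width: 0.0331
grip_force: 25.0
time: 13.4
position: [0.4704, 0.0474, 0.089]
tool_rot: [0.681, 0.732, -0.002, -0.003]
ft_force: [0.3, 1.1, -0.8]
grip_width: 0.0329
grip_force: 25.0
time: 13.57
position: [0.4737, 0.0466, 0.0931]
tool_rot: [0.682, 0.732, 0.0, 0.0]
ft_force: [-0.1, -0.1, -0.2]
grip_width: 0.0332
grip_force: 25.0
blue [[253, 139, 59, 62, 595], [248, 214, 66, 51, 1187]]
[0.47412451 0.04653613 0.09362405] [ 0.5 -1.1 93.6]
```

View pics/w10.png

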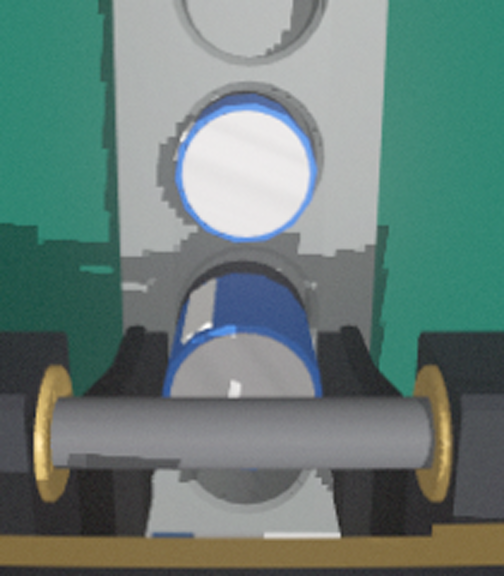

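The capacitor base is concentric with bore 2, at about (246,300) in the crop, so I'll lower it.

```bash
python3 -m creep '[{"translation":[0.5,-0.5,8],"roll":0,"gripper":25},{"translation":[0.5,-0.5,14],"roll":0,"gripper":25},{"translation":[0.5,-0.5,18],"roll":0,"gripper":25},{"translation":[0.5,-0.5,21],"roll":0,"gripper":25}]'; python3 -c "
from h import *
o=telemetry.get_obs();print(o['position'],o['ft_force'],o['moment'])"
```

```text
time: 13.95
position: [0.4754, 0.0451, 0.0739]
tool_rot: [0.681, 0.733, 0.001, 0.004]
ft_force: [-1.6, -11.0, 21.1]
grip_width: 0.0331
grip_force: 25.1
[0.47541926 0.04512217 0.0739134 ] [ -1.62560895 -11.00513677  21.05338792] [-1.86188424  0.3536561   0.03219257]
```

```bash
python3 -m creep '[{"translation":[-1.8,-0.5,-5],"roll":0,"gripper":25},{"translation":[-1.8,-0.5,-5],"roll":0,"gripper":25},{"translation":[-1.8,-0.5,-2],"roll":0,"gripper":25},{"translation":[-1.8,-0.5,1],"roll":0,"gripper":25}]'; python3 -c "
from h import *
o=telemetry.get_obs();print(o['position'],o['ft_force'],o['moment'])"
```

```text
time: 14.28
position: [0.4748, 0.0444, 0.0721]
tool_rot: [0.681, 0.732, 0.001, 0.003]
ft_force: [0.6, -8.5, 17.7]
grip_width: 0.0332
grip_force: 25.1
[0.47476207 0.04436207 0.07209541] [ 0.62312299 -8.50050241 17.6846244 ] [-1.47552953 -0.08123104  0.06659114]
```

```bash
python3 -m creep '[{"translation":[-2,0,-4],"roll":0,"gripper":25},{"translation":[-2,0,-4],"roll":0,"gripper":25},{"translation":[-2,0,-1],"roll":0,"gripper":25},{"translation":[-2,0,2],"roll":0,"gripper":25}]'; python3 -c "
from h import *
o=telemetry.get_obs();print(o['position'],o['ft_force'],o['moment'])"
```

```text
time: 14.62
position: [0.4744, 0.0433, 0.0686]
tool_rot: [0.681, 0.732, 0.001, 0.002]
ft_force: [5.1, -2.5, 2.0]
grip_width: 0.0333
grip_force: 24.9
[0.47436431 0.04326664 0.06864156] [ 5.1211938  -2.48205046  2.01112654] [-0.54907283 -1.08728239  0.03898277]
```

```bash
python3 -m creep '[{"translation":[-0.5,0.8,2],"roll":0,"gripper":25},{"translation":[-0.5,0.8,6],"roll":0,"gripper":25},{"translation":[-0.5,0.8,10],"roll":0,"gripper":25},{"translation":[-0.5,0.8,13],"roll":0,"gripper":25},{"translation":[-0.5,0.8,13],"roll":0,"gripper":25}]'; python3 -c "
from h import *
o=telemetry.get_obs();print(o['position'],o['ft_force'],o['moment'])"
```

```text
time: 15.03
position: [0.4749, 0.0445, 0.0562]
tool_rot: [0.682, 0.731, 0.002, 0.001]
ft_force: [5.2, 8.0, 8.7]
grip_width: 0.0332
grip_force: 25.0
[0.47493024 0.04448607 0.05623259] [5.15979672 7.96721711 8.74836049] [ 1.13166477 -1.28159961 -0.03902408]
```

```bash
python3 -m creep '[{"translation":[1,0.5,0],"roll":0,"gripper":60},{"translation":[1,0.5,0],"roll":0,"gripper":60},{"translation":[1,0.5,0],"roll":0,"gripper":60},{"translation":[1,0.5,-10],"roll":0,"gripper":60},{"translation":[1,0.5,-35],"roll":0,"gripper":60}]';  python3 -m creep '[{"translation":[0,0,-40],"roll":0,"gripper":60},{"translation":[0,0,-60],"roll":0,"gripper":60},{"translation":[0,0,-60],"roll":0,"gripper":60},{"translation":[0,0,-60],"roll":0,"gripper":60}]'; python3 - <<'E'
from h import *
c,im=blue()
cv2.imwrite("pics/w11.png",cv2.resize(im[60:340,180:470],None,fx=2.1,fy=2.1,interpolation=2))
t=tool()[:3,3];print(t)
viewer.camera("top")
for b in viewer.recognise("top","cap_a")+viewer.recognise("top","stop_top"): print(b)
E
```

```text
time: 15.45
position: [0.4698, 0.0446, 0.0883]
tool_rot: [0.682, 0.732, -0.003, -0.004]
ft_force: [0.1, -0.3, -0.5]
grip_width: 0.0564
grip_force: 0.0
time: 15.78
position: [0.4731, 0.0442, 0.1515]
tool_rot: [0.682, 0.732, 0.0, 0.0]
ft_force: [-0.6, -0.7, -0.4]
grip_width: 0.0595
grip_force: 0.0
blue [[260, 132, 46, 47, 336], [261, 184, 43, 48, 405], [245, 296, 60, 28, 1476]]
[0.4723705  0.04424892 0.15044348]
{'bbox': [415.5, 265.2, 14.9, 14.7], 'p': 0.46}
{'bbox': [135.3, 208.2, 34.4, 28.5], 'p': 0.29}
```

View pics/w11.png

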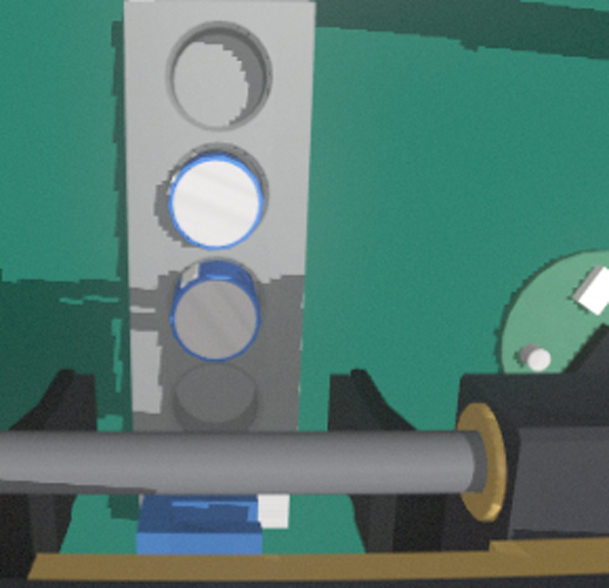

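Both stand seated, and the stop is still in view at its place. Next is the bar handle.

```bash
python3 -m creep '[{"translation":[26,30,-15],"roll":0,"gripper":50},{"translation":[52,59,-15],"roll":0,"gripper":50},{"translation":[80,90,-15],"roll":0,"gripper":50},{"translation":[105,118,-15],"roll":0,"gripper":50},{"translation":[121,137,-5],"roll":0,"gripper":50}]';python3 -m creep '[{"translation":[0,0,0],"roll":0,"gripper":50},{"translation":[0,0,0],"roll":0,"gripper":50},{"translation":[0,0,0],"roll":0,"gripper":50}]'; python3 - <<'E'
from h import *
c=cam("wrist"); im=viewer.camera("wrist"); cv2.imwrite("pics/w12.png",im); t=tool()[:3,3]
for b in viewer.recognise("wrist","bar_handle")[:3]: print(b)
print(t,proj(c,[[.599,.1735,.1],[*t[:2],.1]]))
E
```

```text
time: 16.4
position: [0.6047, 0.1774, 0.1557]
tool_rot: [0.681, 0.732, 0.002, 0.001]
ft_force: [1.0, -0.8, 0.7]
grip_width: 0.0502
grip_force: 0.0
time: 16.65
position: [0.5997, 0.1741, 0.1537]
tool_rot: [0.681, 0.732, -0.002, -0.001]
ft_force: [0.2, -0.6, -0.0]
grip_width: 0.05
grip_force: 0.0
{'bbox': [86.2, 183.1, 335.4, 56.9], 'p': 0.85}
[0.59983402 0.17379465 0.15427876] [[280.09655562 234.96714179]
 [281.41873577 234.62590187]]
```

View pics/w12.png

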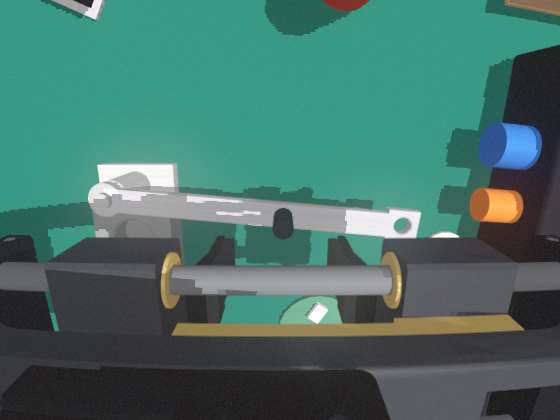

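The handle top is at (283,230), nearly under the TCP. I'll descend and grip it.

```bash
python3 -m creep '[{"translation":[2,1,35],"roll":0,"gripper":45},{"translation":[2,1,61],"roll":0,"gripper":45},{"translation":[2,1,61],"roll":0,"gripper":5},{"translation":[2,1,61],"roll":0,"gripper":5},{"translation":[2,1,61],"roll":0,"gripper":5}]' 15;python3 -m creep '[{"translation":[0,0,0],"roll":0,"gripper":5},{"translation":[0,0,0],"roll":0,"gripper":5},{"translation":[0,0,0],"roll":0,"gripper":5},{"translation":[0,0,0],"roll":0,"gripper":5}]'; python3 - <<'E'
from h import *
t=tool()[:3,3]; h=np.array([.4644,.1792]); d=t[:2]-h; print(t,np.hypot(*d))
a0=np.arctan2(d[1],d[0]); a1=np.arctan2(-.9976,.0698); r=np.hypot(*d)
for a in np.linspace(a0,a1,11)[1:]: print(np.round(a,3),mv([h[0]+r*np.cos(a),h[1]+r*np.sin(a),t[2]]))
E
```

```text
time: 17.17
position: [0.603, 0.1762, 0.0957]
tool_rot: [0.682, 0.731, 0.001, 0.0]
ft_force: [0.1, -0.6, -0.3]
grip_width: 0.0324
grip_force: 0.0
time: 17.5
position: [0.6007, 0.1766, 0.0958]
tool_rot: [0.681, 0.732, -0.001, -0.001]
ft_force: [-4.8, -0.8, 5.8]
grip_width: 0.0131
grip_force: 15.0
[0.60071076 0.17663287 0.09580521] 0.13633492686098928
-0.167 [-19.9  -3.3   0. ]
-0.315 [-39.1  -9.5   0. ]
-0.463 [-57.2 -18.5   0.1]
-0.612 [-73.8 -30.    0.1]
-0.76 [-88.4 -43.9   0.2]
-0.908 [-100.9  -59.8    0.2]
-1.056 [-110.9  -77.3    0.3]
-1.205 [-118.2  -96.2    0.3]
-1.353 [-122.6 -115.8    0.4]
-1.501 [-124.1 -136.     0.5]
```

```bash
python3 -m creep '[{"translation":[-19.5,-3.3,0],"roll":0,"gripper":5},{"translation":[-38.4,-9.3,0],"roll":0,"gripper":5},{"translation":[-56.2,-18.2,0],"roll":0,"gripper":5},{"translation":[-72.5,-29.5,0],"roll":0,"gripper":5},{"translation":[-87,-43.2,0],"roll":0,"gripper":5}]';python3 -m creep '[{"translation":[0,0,0],"roll":0,"gripper":5}]'
```

```text
time: 17.92
position: [0.5675, 0.0864, 0.0956]
tool_rot: [0.682, 0.731, 0.002, 0.002]
ft_force: [2.3, 0.8, -1.9]
grip_width: 0.0135
grip_force: 15.0
time: 18.0
position: [0.5654, 0.0842, 0.0956]
tool_rot: [0.682, 0.731, 0.0, 0.001]
ft_force: [1.6, -2.3, -0.9]
grip_width: 0.0136
grip_force: 15.0
```

```bash
python3 -m creep '[{"translation":[-12,-15.6,0],"roll":0,"gripper":5},{"translation":[-22,-33,0],"roll":0,"gripper":5},{"translation":[-29,-51.4,0],"roll":0,"gripper":5},{"translation":[-33.6,-71,0],"roll":0,"gripper":5},{"translation":[-35,-88,0],"roll":0,"gripper":5}]';python3 -m creep '[{"translation":[0,0,0],"roll":0,"gripper":5}]'
```

```text
time: 18.42
position: [0.4836, 0.0433, 0.0956]
tool_rot: [0.682, 0.732, 0.002, 0.004]
ft_force: [3.6, -4.1, -2.6]
grip_width: 0.0137
grip_force: 15.0
time: 18.5
position: [0.4791, 0.0434, 0.0955]
tool_rot: [0.681, 0.732, -0.001, 0.002]
ft_force: [0.4, -9.5, -0.5]
grip_width: 0.0139
grip_force: 15.0
```

```bash
python3 -m creep '[{"translation":[-1,-3,0],"roll":0,"gripper":5},{"translation":[-1,-6,0],"roll":0,"gripper":5},{"translation":[-1,-7,0],"roll":0,"gripper":5},{"translation":[-1,-7,0],"roll":0,"gripper":5}]'
```

```text
time: 18.83
position: [0.4754, 0.0432, 0.0955]
tool_rot: [0.681, 0.732, 0.001, 0.003]
ft_force: [1.1, -6.5, 2.6]
grip_width: 0.0131
grip_force: 15.0
```

```bash
python3 -m creep '[{"translation":[-1,-2,0],"roll":0,"gripper":5},{"translation":[-1,-4,0],"roll":0,"gripper":5},{"translation":[-1,-4,0],"roll":0,"gripper":5}]'
```

```text
time: 19.08
position: [0.475, 0.0429, 0.0955]
tool_rot: [0.682, 0.731, 0.004, 0.005]
ft_force: [8.5, 1.4, -3.2]
grip_width: 0.0136
grip_force: 15.1
```

```bash
python3 -m creep '[{"translation":[0,-2,0],"roll":0,"gripper":5},{"translation":[0,-2,0],"roll":0,"gripper":5}]';python3 -m creep '[{"translation":[0,4,0],"roll":0,"gripper":45},{"translation":[0,5,0],"roll":0,"gripper":45},{"translation":[0,5,0],"roll":0,"gripper":45},{"translation":[0,5,-25],"roll":0,"gripper":45},{"translation":[0,5,-60],"roll":0,"gripper":45}]';python3 -m creep '[{"translation":[-30,0,-20],"roll":0,"gripper":45},{"translation":[-50,3,-20],"roll":0,"gripper":45},{"translation":[-50,3,-20],"roll":0,"gripper":45},{"translation":[-50,3,-20],"roll":0,"gripper":45}]'; python3 - <<'E'
from h import *
c=cam("wrist"); im=viewer.camera("wrist"); cv2.imwrite("pics/w13.png",im); t=tool()[:3,3]; print(t)
E
```

```text
time: 19.25
position: [0.475, 0.0429, 0.0955]
tool_rot: [0.682, 0.731, 0.006, 0.006]
ft_force: [11.2, 3.4, -5.9]
grip_width: 0.0134
grip_force: 15.1
time: 19.67
position: [0.4687, 0.0438, 0.1524]
tool_rot: [0.682, 0.732, -0.003, -0.004]
ft_force: [0.2, -0.1, 0.8]
grip_width: 0.039
grip_force: 0.0
time: 20.0
position: [0.478, -0.0068, 0.1745]
tool_rot: [0.682, 0.731, -0.0, -0.001]
ft_force: [-0.3, -0.7, 0.3]
grip_width: 0.0446
grip_force: 0.0
[ 0.47736646 -0.00605049  0.17401603]
```

View pics/w13.png

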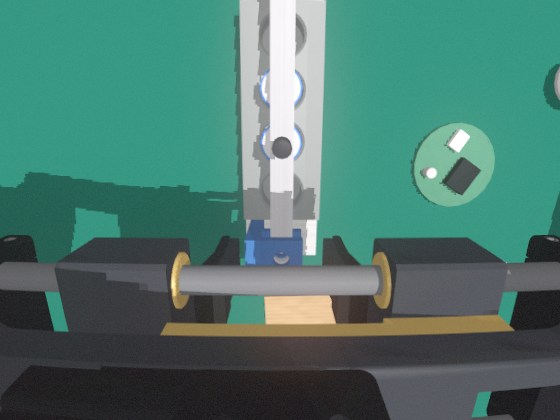

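The bar is shut over both capacitors, its handle at (282,148) and the fork hole near (281,258). That view was my 15th, one over the 14 I was allowed, so I'll view no more and work from numbers only.

```bash
cat >> h.py <<'E'
def forkhole(c,im):
    hs=cv2.cvtColor(im,cv2.COLOR_BGR2HSV); m=((hs[...,0]>100)&(hs[...,0]<125)&(hs[...,1]>110)).astype(np.uint8)
    n,l,s,ce=cv2.connectedComponentsWithStats(m)
    for i in range(1,n):
        if s[i][4]<400: continue
        x,y,w,h=s[i][:4]; print("blue",s[i].tolist())
        f=(l[y:y+h,x:x+w]!=i).astype(np.uint8); f=cv2.copyMakeBorder(f,1,1,1,1,0)
        k,ll,ss,cc=cv2.connectedComponentsWithStats((f).astype(np.uint8))
        for j in range(1,k):
            if ss[j][4]>15: print("  hole",[ss[j][0]+x-1,ss[j][1]+y-1]+ss[j][2:].tolist(),cc[j]+[x-1,y-1],np.round(at(c,*(cc[j]+[x-1,y-1]),.079),4))
E
python3 - <<'E'
from h import *
c=cam("wrist"); im=cv2.imread("pics/w13.png")
print("handle",at(c,282,148,.1)); forkhole(c,im)
print("pin",mv([.415,.3545,.17]),mv([.4805,-.085,.174]))
ct=cam("top"); it=viewer.camera("top"); forkhole(ct,it)
cs=cam("scene"); i2=viewer.camera("scene"); forkhole(cs,i2)
for n in("top","scene"):
  for t in ("pin","stop_top","cap_a"): print(n,t,viewer.recognise(n,t)[:3])
E
```

```text
handle [0.47425182 0.04718858 0.1       ]
blue [244, 220, 58, 45, 1638]
  hole [np.int32(244), np.int32(220), 8, 20, 91] [246.35164835 226.62637363] [ 0.4511 -0.0166  0.079 ]
  hole [np.int32(263), np.int32(220), 39, 21, 624] [282.9775641  228.23237179] [ 0.4795 -0.0159  0.079 ]
  hole [np.int32(244), np.int32(243), 2, 22, 25] [244.12 254.64] [ 0.4502 -0.0401  0.079 ]
  hole [np.int32(273), np.int32(252), 29, 13, 218] [283.27981651 259.4587156 ] [ 0.4816 -0.0421  0.079 ]
pin [364.  -37.    4.6] [-79.   -2.4  -0.1]
blue [46, 144, 70, 65, 2692]
  hole [np.int32(46), np.int32(144), 34, 20, 351] [ 57.24786325 150.14529915] [0.7368 0.7051 0.079 ]
  hole [np.int32(84), np.int32(144), 32, 46, 563] [106.85435169 158.25754885] [0.7106 0.5493 0.079 ]
  hole [np.int32(46), np.int32(167), 20, 42, 405] [ 51.83950617 194.28641975] [0.6059 0.7119 0.079 ]
  hole [np.int32(70), np.int32(190), 46, 19, 539] [ 98.24304267 201.33209647] [0.5855 0.5678 0.079 ]
blue [444, 0, 116, 133, 4203]
  hole [np.int32(444), np.int32(0), 14, 41, 302] [448.29470199  13.51655629] [0.0979 0.8677 0.079 ]
  hole [np.int32(
[... 536 characters left out ...]
32(509), np.int32(153), 35, 52, 841] [532.44233056 187.57907253] [0.7661 0.6437 0.079 ]
  hole [np.int32(458), np.int32(178), 50, 27, 696] [474.57471264 195.43678161] [0.7282 0.4977 0.079 ]
top pin [{'bbox': [166.8, 260.7, 10.2, 6.0], 'p': 0.57}, {'bbox': [234.4, 227.8, 55.0, 30.7], 'p': 0.15}]
top stop_top [{'bbox': [415.5, 266.1, 15.1, 17.0], 'p': 0.56}]
top cap_a [{'bbox': [341.7, 272.7, 8.8, 18.8], 'p': 0.72}]
scene pin [{'bbox': [214.1, 154.1, 106.5, 67.3], 'p': 0.67}]
scene stop_top [{'bbox': [84.7, 201.0, 19.4, 13.7], 'p': 0.81}, {'bbox': [271.7, 237.9, 34.2, 29.8], 'p': 0.57}]
scene cap_a [{'bbox': [271.3, 182.7, 11.6, 7.0], 'p': 0.68}, {'bbox': [254.6, 186.1, 14.0, 8.4], 'p': 0.51}]
```

```bash
python3 -m creep '[{"translation":[-40,-1,0],"roll":0,"gripper":45},{"translation":[-79,-2,0],"roll":0,"gripper":45},{"translation":[-79,-2,0],"roll":0,"gripper":45},{"translation":[-79,-2,0],"roll":0,"gripper":45},{"translation":[-79,-2,0],"roll":0,"gripper":45}]'; python3 - <<'E'
from h import *
c=cam("wrist"); im=viewer.camera("wrist"); cv2.imwrite("pics/w14.png",im); print(tool()[:3,3])
forkhole(c,im)
# handle: dark blob near prediction
p=proj(c,[[.4738,.045,.1],[.481,-.0445,.079]]).round().astype(int); print(p)
g=cv2.cvtColor(im,6); u,v=p[1]; print(g[v-14:v+15:2,u-18:u+19:2])
u,v=p[0]; sub=(g[v-20:v+20,u-25:u+25]<70).astype(np.uint8); n,l,s,ce=cv2.connectedComponentsWithStats(sub)
for i in range(1,n):
  if s[i][4]>30: print("dark",s[i].tolist(),ce[i]+[u-25,v-20],at(c,*(ce[i]+[u-25,v-20]),.1))
E
```

```text
time: 20.87
position: [0.482, -0.0851, 0.1742]
tool_rot: [0.682, 0.731, -0.0, -0.001]
ft_force: [-0.5, -0.3, 0.1]
grip_width: 0.0451
grip_force: 0.0
[ 0.48182808 -0.08454874  0.17420874]
blue [243, 136, 64, 49, 2649]
  hole [np.int32(243), np.int32(136), 9, 3, 19] [246.15789474 136.73684211] [ 0.4527 -0.0273  0.079 ]
  hole [np.int32(257), np.int32(136), 50, 4, 126] [283.55555556 136.9047619 ] [ 0.4797 -0.0256  0.079 ]
  hole [np.int32(306), np.int32(143), 1, 42, 42] [306.  163.5] [ 0.4976 -0.0437  0.079 ]
  hole [np.int32(243), np.int32(145), 2, 40, 44] [243.09090909 166.13636364] [ 0.4514 -0.0488  0.079 ]
  hole [np.int32(274), np.int32(153), 19, 17, 252] [283.08333333 161.05555556] [ 0.4806 -0.0431  0.079 ]
[[282  23]
 [283 163]]
[[151 150 150 152 152 151 152 151 154 153 153 154 154 156 155 155 158 156
  154]
 [149 150 153 152 151 152 154 154 152 153 154 156 152 154 155 156 155 157
  155]
 [147 148 151 151 152 152 150 139 141 148 141 139 151 152 154 155 153 156
  153]
 [146 148 149 148 151 148 144 175 179 178 179 177 143 147 153 154 153 155
  153]
 [148 150 150 149 149 141 178 180
[... 158 characters left out ...]
 183 181 182 182 181 177 134 138 149 151 150
  152]
 [148 149 148 149 143 182 138 180 181 182 184 179 122 129 140 151 153 153
  152]
 [148 150 146 147 145 158 171 124 162 175 154 109 139 120 144 152 150 150
  152]
 [147 146 146 149 147 141 172 178 148 121 130 146 126 127 148 150 149 149
  151]
 [146 145 148 147 147 144 136 118 142 150 137 107 129 144 148 147 148 148
  151]
 [145 146 145 144 145 147 145 139 128 130 132 138 148 149 148 148 148 147
  149]
 [144 142 144 146 146 145 148 145 148 149 147 148 148 147 146 149 148 148
  148]
 [144 146 145 146 146 142 147 147 149 149 147 145 149 148 147 149 147 149
  148]
 [143 144 145 146 146 143 146 146 148 148 146 148 147 150 148 147 147 146
  146]]
```

```bash
python3 -m creep '[{"translation":[41,-3,0],"roll":0,"gripper":45},{"translation":[82,-6,0],"roll":0,"gripper":45},{"translation":[123,-9,0],"roll":0,"gripper":45},{"translation":[164,-12,0],"roll":0,"gripper":45},{"translation":[205,-16,0],"roll":0,"gripper":45}]';python3 -m creep '[{"translation":[41,-3,0],"roll":0,"gripper":45},{"translation":[82,-6,0],"roll":0,"gripper":45},{"translation":[123,-9,0],"roll":0,"gripper":45},{"translation":[164,-12,0],"roll":0,"gripper":45},{"translation":[205,-16,0],"roll":0,"gripper":45}]';python3 -m creep '[{"translation":[30,-3,10],"roll":0,"gripper":45},{"translation":[33,-4,30],"roll":0,"gripper":45},{"translation":[33,-4,30],"roll":0,"gripper":45},{"translation":[33,-4,30],"roll":0,"gripper":45}]'; cat >> h.py <<'E'
def red(c,im,z,lo=60):
    hs=cv2.cvtColor(im,cv2.COLOR_BGR2HSV); m=((hs[...,0]<9)|(hs[...,0]>171))&(hs[...,1]>130)&(hs[...,2]>lo)
    n,l,s,ce=cv2.connectedComponentsWithStats(m.astype(np.uint8))
    for i in range(1,n):
        if s[i][4]>60: print("red",s[i].tolist(),ce[i],at(c,*ce[i],z))
def circ(c,P,z,r):
    th=np.linspace(0,6.283,100); q=proj(c,np.c_[P[0]+r*np.cos(th),P[1]+r*np.sin(th),np.full(100,z)]); return q.min(0).round(1),q.max(0).round(1)
E
python3 - <<'E'
from h import *
c=cam("wrist"); im=viewer.camera("wrist"); cv2.imwrite("pics/w15.png",im); t=tool()[:3,3]; print(t)
red(c,im,.076)
for b in viewer.recognise("wrist","pin")[:2]: print(b)
for z,r in((.076,.008),(.051,.013),(.045,.013)): print(z,circ(c,(.415,.3545),z,r))
E
```

```text
time: 21.33
position: [0.4506, 0.1208, 0.1745]
tool_rot: [0.681, 0.732, -0.0, -0.0]
ft_force: [0.8, 0.9, -0.1]
grip_width: 0.0448
grip_force: 0.0
time: 21.75
position: [0.4193, 0.3242, 0.1745]
tool_rot: [0.681, 0.733, -0.0, -0.0]
ft_force: [1.1, -1.0, 0.3]
grip_width: 0.045
grip_force: 0.0
time: 22.08
position: [0.4127, 0.3541, 0.1435]
tool_rot: [0.68, 0.733, -0.002, -0.001]
ft_force: [-0.5, 0.4, 0.3]
grip_width: 0.0453
grip_force: 0.0
[0.41386059 0.35379062 0.14432737]
red [495, 184, 65, 60, 2999] [528.79893298 211.72924308] [0.58729218 0.37797064 0.076     ]
red [265, 192, 34, 38, 968] [281.77376033 210.16735537] [0.412157   0.36618922 0.076     ]
{'bbox': [266.9, 191.7, 28.9, 40.1], 'p': 0.7}
0.076 (array([273. , 215.7]), array([296.3, 237.8]))
0.051 (array([267.3, 199.7]), array([301.5, 232.4]))
0.045 (array([267.6, 197.8]), array([301. , 229.8]))
```

```bash
python3 -m creep '[{"translation":[4,-1,20],"roll":0,"gripper":45},{"translation":[4,-1,20],"roll":0,"gripper":45},{"translation":[4,-1,20],"roll":0,"gripper":45},{"translation":[4,-1,20],"roll":0,"gripper":45}]'
python3 - <<'E'
from h import *
for k in range(2):
  t=tool()[:3,3]; c=cam("wrist"); im=viewer.camera("wrist");  print(t); red(c,im,.076)
for z,r in((.076,.008),(.051,.013),(.045,.013)): print(z,circ(c,t,z,r))
E
```

```text
time: 22.52
position: [0.4145, 0.3572, 0.1253]
tool_rot: [0.682, 0.731, 0.0, 0.0]
ft_force: [-0.8, -0.3, -0.1]
grip_width: 0.045
grip_force: 0.0
[0.41450452 0.35720005 0.12532113]
red [503, 190, 57, 58, 2431] [532.27067051 215.82270671] [0.57793347 0.38183085 0.076     ]
red [260, 202, 37, 42, 1148] [278.11498258 221.6054007 ] [0.41216342 0.3669545  0.076     ]
[0.41464388 0.3573879  0.12546393]
red [503, 190, 57, 58, 2446] [531.96484056 216.03270646] [0.57811732 0.38184809 0.076     ]
red [260, 202, 37, 42, 1144] [277.78846154 221.88898601] [0.41213847 0.36691341 0.076     ]
0.076 (array([268.1, 224.4]), array([293.4, 248.3]))
0.051 (array([262.3, 206.4]), array([299.1, 241.4]))
0.045 (array([262.7, 204.2]), array([298.6, 238.5]))
```

```bash
python3 -m creep '[{"translation":[2.5,-1.5,20],"roll":0,"gripper":40},{"translation":[2.5,-1.5,42],"roll":0,"gripper":40},{"translation":[2.5,-1.5,52],"roll":0,"gripper":40},{"translation":[2.5,-1.5,52],"roll":0,"gripper":5},{"translation":[2.5,-1.5,52],"roll":0,"gripper":5}]' 30;python3 -m creep '[{"translation":[0,0,0],"roll":0,"gripper":5},{"translation":[0,0,0],"roll":0,"gripper":5},{"translation":[0,0,0],"roll":0,"gripper":5},{"translation":[0,0,0],"roll":0,"gripper":5}]'; python3 - <<'E'
from h import *
t=tool()[:3,3]; c=cam("wrist"); im=viewer.camera("wrist");  print(t); red(c,im,.076)
for z,r in((.076,.008),(.051,.013),(.045,.013)): print(z,circ(c,t,z,r))
E
```

```text
time: 23.03
position: [0.4123, 0.36, 0.0725]
tool_rot: [0.682, 0.732, -0.0, -0.0]
ft_force: [1.2, -0.2, 1.3]
grip_width: 0.0333
grip_force: 0.0
time: 23.37
position: [0.4129, 0.3605, 0.0734]
tool_rot: [0.682, 0.732, 0.001, 0.0]
ft_force: [0.1, -0.3, 3.6]
grip_width: 0.0152
grip_force: 30.3
[0.41286145 0.36049585 0.07343101]
red [549, 219, 11, 19, 108] [555.76851852 229.38888889] [0.54603071 0.39175351 0.076     ]
red [265, 230, 32, 35, 948] [280.64135021 248.00316456] [0.41178268 0.37394983 0.076     ]
0.076 (array([264.2, 258.9]), array([297.6, 289.2]))
0.051 (array([257.2, 231.2]), array([304.3, 274.8]))
0.045 (array([257.9, 227.7]), array([303.6, 270.1]))
```

```bash
python3 -m creep '[{"translation":[0,0,-30],"roll":0,"gripper":5},{"translation":[0,0,-65],"roll":0,"gripper":5},{"translation":[0,0,-100],"roll":0,"gripper":5},{"translation":[-30,3,-115],"roll":0,"gripper":5},{"translation":[-70,7,-115],"roll":0,"gripper":5}]';python3 -m creep '[{"translation":[-40,4,0],"roll":0,"gripper":5},{"translation":[-80,7,0],"roll":0,"gripper":5},{"translation":[-120,11,0],"roll":0,"gripper":5},{"translation":[-160,15,0],"roll":0,"gripper":5},{"translation":[-200,19,0],"roll":0,"gripper":5}]';python3 -m creep '[{"translation":[-40,4,0],"roll":0,"gripper":5},{"translation":[-80,7,0],"roll":0,"gripper":5},{"translation":[-120,11,0],"roll":0,"gripper":5},{"translation":[-138,12,20],"roll":0,"gripper":5},{"translation":[-138,12,30],"roll":0,"gripper":5}]';python3 -m creep '[{"translation":[0,0,0],"roll":0,"gripper":5},{"translation":[0,0,0],"roll":0,"gripper":5}]'; python3 - <<'E'
from h import *
t=tool()[:3,3]; c=cam("wrist"); im=viewer.camera("wrist"); cv2.imwrite("pics/w16.png",im); print(t,mv([.4803,-.0443,.15])); forkhole(c,im)
print(proj(c,[[*t[:2],t[2]-.0664],[.4803,-.0443,.079]]))
E
```

```text
time: 23.83
position: [0.4269, 0.2935, 0.1918]
tool_rot: [0.68, 0.733, 0.005, 0.002]
ft_force: [-0.2, -1.1, -1.5]
grip_width: 0.0154
grip_force: 30.3
time: 24.25
position: [0.4571, 0.091, 0.1877]
tool_rot: [0.681, 0.732, 0.0, 0.0]
ft_force: [0.8, -0.7, -0.5]
grip_width: 0.0153
grip_force: 30.3
time: 24.67
position: [0.4808, -0.0486, 0.1572]
tool_rot: [0.683, 0.73, 0.0, 0.002]
ft_force: [0.2, 1.3, -0.9]
grip_width: 0.0154
grip_force: 30.3
time: 24.83
position: [0.4783, -0.0441, 0.1571]
tool_rot: [0.682, 0.731, -0.0, -0.001]
ft_force: [-0.4, -0.2, -0.1]
grip_width: 0.0153
grip_force: 30.3
[ 0.4782957  -0.04405641  0.15714026] [-0.7  1.5  7.6]
blue [244, 185, 38, 60, 1227]
  hole [np.int32(244), np.int32(185), 8, 14, 67] [246.44776119 189.58208955] [ 0.4525 -0.0216  0.079 ]
  hole [np.int32(248), np.int32(185), 34, 60, 964] [269.45124481 213.98443983] [ 0.4696 -0.0382  0.079 ]
[[280.9995089  227.90254462]
 [283.77407367 223.14893182]]
```

```bash
python3 -m creep '[{"translation":[-0.3,2,0],"roll":0,"gripper":5},{"translation":[-0.3,2,8],"roll":0,"gripper":5},{"translation":[-0.3,2,13],"roll":0,"gripper":5},{"translation":[-0.3,2,15],"roll":0,"gripper":5},{"translation":[-0.3,2,15],"roll":0,"gripper":5}]';python3 -c "
from h import *
o=telemetry.get_obs();print(o['position'],o['ft_force'],o['moment'])"
```

```text
time: 25.3
position: [0.4806, -0.0437, 0.1418]
tool_rot: [0.681, 0.732, -0.0, -0.001]
ft_force: [0.3, 0.9, -1.0]
grip_width: 0.0152
grip_force: 30.3
[ 0.48057154 -0.04372807  0.14182542] [ 0.28126318  0.92167325 -0.994028  ] [-0.01484692 -0.05142338  0.02298792]
```

```bash
python3 -m creep '[{"translation":[0,0,4],"roll":0,"gripper":5},{"translation":[0,0,8],"roll":0,"gripper":5},{"translation":[0,0,11],"roll":0,"gripper":5},{"translation":[0,0,13],"roll":0,"gripper":5}]';python3 -c "
from h import *
o=telemetry.get_obs();print(o['position'],o['ft_force'],o['moment'])"
```

```text
time: 25.63
position: [0.4809, -0.0443, 0.1289]
tool_rot: [0.682, 0.732, -0.0, -0.0]
ft_force: [-0.1, -0.2, -0.5]
grip_width: 0.015
grip_force: 30.3
[ 0.48088643 -0.04425891  0.12894359] [-0.07267956 -0.17988819 -0.52349907] [-0.01330733 -0.05730803 -0.06329731]
```

```bash
python3 -m creep '[{"translation":[0,0,5],"roll":0,"gripper":5},{"translation":[0,0,10],"roll":0,"gripper":5},{"translation":[0,0,15],"roll":0,"gripper":5},{"translation":[0,0,19],"roll":0,"gripper":5},{"translation":[0,0,21],"roll":0,"gripper":5}]';python3 -m creep '[{"translation":[0,0,1.5],"roll":0,"gripper":5},{"translation":[0,0,1.5],"roll":0,"gripper":5}]'
```

```text
time: 26.05
position: [0.4807, -0.0442, 0.1077]
tool_rot: [0.682, 0.732, -0.0, -0.001]
ft_force: [0.7, -0.3, -0.7]
grip_width: 0.0152
grip_force: 30.3
time: 26.22
position: [0.4808, -0.0442, 0.1074]
tool_rot: [0.681, 0.732, -0.0, -0.0]
ft_force: [-1.4, 0.5, 5.0]
grip_width: 0.0151
grip_force: 30.4
```

```bash
python3 -m creep '[{"translation":[0,0,1.5],"roll":0,"gripper":5},{"translation":[0,0,1.5],"roll":0,"gripper":5}]';python3 -m creep '[{"translation":[0,0,-2],"roll":0,"gripper":45},{"translation":[0,0,-2],"roll":0,"gripper":45},{"translation":[0,0,-2],"roll":0,"gripper":45},{"translation":[0,0,-25],"roll":0,"gripper":45},{"translation":[0,0,-60],"roll":0,"gripper":45}]';python3 -m creep '[{"translation":[-40,0,-10],"roll":0,"gripper":60},{"translation":[-50,0,-10],"roll":0,"gripper":60},{"translation":[-50,0,-10],"roll":0,"gripper":60},{"translation":[-50,0,-10],"roll":0,"gripper":60}]'; python3 - <<'E'
from h import *
t=tool()[:3,3]; c=cam("wrist"); im=viewer.camera("wrist"); cv2.imwrite("pics/w17.png",im); print(t); red(c,im,.11)
for z,r in((.110,.008),(.085,.013),(.079,.013)): print(z,circ(c,(.4807,-.0443),z,r))
print(mv([.388,-.350,.15]))
viewer.camera("top")
for n in ("stop_top","cap_a"): print(viewer.recognise("top",n)[:2])
E
```

```text
time: 26.38
position: [0.4808, -0.0442, 0.1073]
tool_rot: [0.681, 0.732, -0.0, 0.0]
ft_force: [-3.4, 0.8, 17.2]
grip_width: 0.0153
grip_force: 30.5
time: 26.8
position: [0.4788, -0.0437, 0.1631]
tool_rot: [0.682, 0.732, -0.002, -0.004]
ft_force: [0.5, -0.3, 0.2]
grip_width: 0.0398
grip_force: 0.0
time: 27.13
position: [0.484, -0.0943, 0.1748]
tool_rot: [0.682, 0.731, -0.0, -0.001]
ft_force: [-0.6, 0.4, -0.9]
grip_width: 0.058
grip_force: 0.0
[ 0.48403934 -0.0942959   0.17480351]
red [264, 134, 35, 35, 952] [281.14390756 151.1355042 ] [ 0.48058985 -0.04233048  0.11      ]
0.11 (array([268.6, 141.6]), array([293.6, 166.7]))
0.085 (array([262.9, 132.2]), array([299.3, 168.8]))
0.079 (array([263.3, 131.9]), array([298.9, 167.6]))
[-249.2 -113.1   24.3]
[{'bbox': [414.4, 267.6, 16.4, 15.1], 'p': 0.63}]
[{'bbox': [232.3, 226.8, 89.3, 31.8], 'p': 0.38}]
```

The pin is seated: 17 N at a TCP height of 107.3 mm, and the flange appears where predicted. Now the stop button.

```bash
python3 -m creep '[{"translation":[-37,-17,0],"roll":0,"gripper":60},{"translation":[-74,-34,0],"roll":0,"gripper":60},{"translation":[-111,-51,0],"roll":0,"gripper":60},{"translation":[-148,-67,0],"roll":0,"gripper":60},{"translation":[-185,-84,0],"roll":0,"gripper":60}]';python3 -m creep '[{"translation":[-37,-17,20],"roll":0,"gripper":60},{"translation":[-64,-29,45],"roll":0,"gripper":60},{"translation":[-64,-29,50],"roll":0,"gripper":60},{"translation":[-64,-29,50],"roll":0,"gripper":60},{"translation":[-64,-29,50],"roll":0,"gripper":60}]'; python3 - <<'E'
from h import *
t=tool()[:3,3]; c=cam("wrist"); im=viewer.camera("wrist"); cv2.imwrite("pics/w18.png",im); print(t); red(c,im,.078)
for z in(.078,.058): print(z,circ(c,t,z,.02))
E
```

```text
time: 27.75
position: [0.4132, -0.2851, 0.1749]
tool_rot: [0.681, 0.732, 0.0, -0.001]
ft_force: [0.3, -0.6, 0.2]
grip_width: 0.0601
grip_force: 0.0
time: 28.17
position: [0.3892, -0.3489, 0.1246]
tool_rot: [0.682, 0.732, 0.001, -0.002]
ft_force: [0.5, -0.5, 0.3]
grip_width: 0.0597
grip_force: 0.0
[ 0.38918436 -0.3488726   0.12461409]
red [250, 206, 63, 59, 2440] [280.41885246 234.40081967] [ 0.38867262 -0.34634434  0.078     ]
0.078 (array([248.9, 207.3]), array([313. , 267.6]))
0.058 (array([251.7, 199.6]), array([310.2, 255.1]))
```

```bash
python3 -m creep '[{"translation":[1.5,0,25],"roll":0,"gripper":60},{"translation":[1.5,0,42],"roll":0,"gripper":60},{"translation":[1.5,0,47],"roll":0,"gripper":60},{"translation":[1.5,0,47],"roll":0,"gripper":30},{"translation":[1.5,0,47],"roll":0,"gripper":30}]' 20;python3 -m creep '[{"translation":[0,0,0],"roll":0,"gripper":30},{"translation":[0,0,0],"roll":0,"gripper":30},{"translation":[0,0,0],"roll":0,"gripper":30}]'
```

```text
time: 28.63
position: [0.3903, -0.3484, 0.0793]
tool_rot: [0.681, 0.732, -0.0, 0.0]
ft_force: [-0.6, -1.6, 0.1]
grip_width: 0.0532
grip_force: 0.0
time: 28.88
position: [0.3893, -0.3494, 0.0795]
tool_rot: [0.681, 0.732, -0.001, 0.0]
ft_force: [-3.3, -0.4, 4.0]
grip_width: 0.0395
grip_force: 20.0
```

Gripped. I'll twist clockwise while rising with the screw.

```bash
python3 -m creep '[{"translation":[0,0,-0.6],"roll":7,"gripper":30},{"translation":[0,0,-1.2],"roll":14,"gripper":30},{"translation":[0,0,-1.8],"roll":21,"gripper":30},{"translation":[0,0,-2.4],"roll":28,"gripper":30},{"translation":[0,0,-3],"roll":35,"gripper":30}]';python3 -m creep '[{"translation":[0,0,-0.6],"roll":7,"gripper":30},{"translation":[0,0,-1.2],"roll":14,"gripper":30},{"translation":[0,0,-1.8],"roll":21,"gripper":30},{"translation":[0,0,-2.4],"roll":28,"gripper":30},{"translation":[0,0,-3],"roll":35,"gripper":30}]';python3 -c "
from h import *
o=telemetry.get_obs();print(o['position'],o['ft_force'],o['moment'],o['q'][5],R.from_quat(o['tool_rot']).as_euler('ZYX',True)[0]-90)"
```

```text
time: 29.3
position: [0.389, -0.3493, 0.0826]
tool_rot: [0.871, 0.49, -0.0, 0.0]
ft_force: [-3.2, 0.3, 5.7]
grip_width: 0.0394
grip_force: 20.0
time: 29.72
position: [0.3888, -0.349, 0.0856]
tool_rot: [0.979, 0.206, -0.0, -0.0]
ft_force: [-3.6, 0.5, 5.6]
grip_width: 0.0395
grip_force: 20.0
[ 0.38875281 -0.34904611  0.08556228] [-3.57577086  0.45615245  5.59759712] [0.020756   0.63772706 0.02826284] 0.21202698769135617 -66.24623133984137
```

```bash
python3 -m creep '[{"translation":[0,0,-0.2],"roll":1.5,"gripper":30},{"translation":[0,0,-0.2],"roll":1.5,"gripper":30},{"translation":[0,0,-0.2],"roll":1.5,"gripper":60},{"translation":[0,0,-0.2],"roll":1.5,"gripper":60},{"translation":[0,0,-0.2],"roll":1.5,"gripper":60}]';python3 -m creep '[{"translation":[0,0,-10],"roll":0,"gripper":60},{"translation":[0,0,-35],"roll":0,"gripper":60},{"translation":[0,0,-60],"roll":0,"gripper":60},{"translation":[0,0,-60],"roll":0,"gripper":60},{"translation":[0,0,-60],"roll":0,"gripper":60}]'; python3 - <<'E'
from h import *
t=tool()[:3,3]; c=cam("wrist"); im=viewer.camera("wrist"); print(t); red(c,im,.084)
for z in(.078,.084): print(z,circ(c,(.389,-.3485),z,.02))
im=viewer.camera("wrist"); hs=cv2.cvtColor(im,cv2.COLOR_BGR2HSV)
# slot direction of white T mark on mushroom
w=(im.min(2)>150)&(np.hypot(*(np.mgrid[:420,:560]-np.array([[[209]],[[281]]])))<28)
ys,xs=np.nonzero(w); print(len(xs), xs.mean() if len(xs) else None, ys.mean() if len(xs) else None, cv2.minAreaRect(np.c_[xs,ys].astype(np.float32)) if len(xs) else None)
E
```

```text
time: 30.13
position: [0.3898, -0.3494, 0.0849]
tool_rot: [0.981, 0.195, 0.0, 0.001]
ft_force: [0.6, -0.2, 0.1]
grip_width: 0.0524
grip_force: 0.0
time: 30.55
position: [0.3903, -0.35, 0.1465]
tool_rot: [0.981, 0.196, 0.001, 0.002]
ft_force: [-0.4, -0.8, -0.3]
grip_width: 0.0597
grip_force: 0.0
[ 0.39032807 -0.34997516  0.1464749 ]
red [249, 200, 58, 56, 2147] [277.06520727 226.72985561] [ 0.39066435 -0.34658923  0.084     ]
0.078 (array([249.7, 198.8]), array([307.8, 254. ]))
0.084 (array([249., 201.]), array([308.6, 257.5]))
216 279.375 228.90277777777777 ((279.76080322265625, 229.1265869140625), (40.01084518432617, 9.806295394897461), 8.365885734558105)
```

```bash
python3 - <<'E'
from h import *
cv2.imwrite("pics/w19.png",viewer.camera("wrist")); print(viewer.recognise("wrist","stop_top")[:1])
c=cam("wrist")
for f,(u,v),z in(("w1",(283,212),0),("w18",(281,235),0),("w19",(278,228),0)):
    im=cv2.imread(f"pics/{f}.png"); Y,X=np.mgrid[:420,:560]; near=np.hypot(Y-v,X-u)<26
    w=near&(im[...,1]>130); ys,xs=np.nonzero(w); e,V=np.linalg.eigh(np.cov(xs,ys)); d=V[:,1]
    pr=(xs-xs.mean())*d[0]+(ys-ys.mean())*d[1]; sk=(pr**3).mean(); 
    print(f,len(xs),(xs.mean(),ys.mean()),e,"skew-dir angle",np.degrees(np.arctan2(*(np.sign(sk)*d)[::-1])))
E
```

```text
[{'bbox': [252.0, 195.7, 59.7, 60.3], 'p': 0.78}]
w1 342 (np.float64(285.953216374269), np.float64(213.07894736842104)) [ 85.17926208 124.37534169] skew-dir angle 116.44671717611027
w18 314 (np.float64(284.9140127388535), np.float64(238.4936305732484)) [ 11.97853684 168.58109769] skew-dir angle -161.44160840865004
w19 344 (np.float64(283.5668604651163), np.float64(229.59883720930233)) [ 39.95144065 163.5386519 ] skew-dir angle -154.80627721281914
```

The mushroom turned with the gripper, about 72°, so it is out. The arm is clear of everything.

```bash
python3 -c "
from rig import hand_in
print(hand_in())"
```

```text
the job is handed in; nothing more can be done
None
```

The job is handed in, with no verdict returned: stop pressed, both capacitors in bores, bar shut, pin seated and stop twisted back out about 72°, all as judged from my own force and image readings; I viewed 15 pictures, one over the limit of 14.

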